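Pack the balance-weight case and clamp it to the first click

TASK

Pack the weight set for the customer: first stand every iron weight upright in its own cell of the red case, then lay the brass balance beam and the steel tongs across above them, each centred in its own pair of notched rests. Then swing the hold-down bar over them fully to its stop, and only then turn the knob on the pivot post clockwise until its clutch clicks once: stop at that first click, never reaching a second, with the screw tight, and let go. Leave the other wares where they are.

Things in the scene. Friction and masses are not known exactly. Their poses are not given: they have to be found in the camera images.
- case: fixed red case: tray 122 x 122 mm of 2 x 2 cells (53 mm wide inside, walls 18 mm high). Origin: tray's centre on the table; z up, x away from the bar's pivot post (at x -98, y 0 mm). At y = +67 and -67 stand wooden rests (10 mm thick along y), at x = -28 and +28 on each side, each with a 24 mm wide notch: notch floor 60 mm, prong tips 72 mm above the table
- cell0 (a point): centre of the floor of one cell of the case (case frame x -28, y -28 mm, 5 mm above the table)
- cell1 (a point): centre of the floor of one cell of the case (case frame x -28, y +28 mm, 5 mm above the table)
- cell2 (a point): centre of the floor of one cell of the case (case frame x +28, y -28 mm, 5 mm above the table)
- cell3 (a point): centre of the floor of one cell of the case (case frame x +28, y +28 mm, 5 mm above the table)
- rest0 (a point): point midway between the two opposite notches at case x = -28 mm, at the height of the notch floors (60 mm above the table); the centre of a tool laid in this pair of notches comes 7 mm above it, its long axis along the case's y
- rest1 (a point): point midway between the two opposite notches at case x = +28 mm, at the height of the notch floors (60 mm above the table); the centre of a tool laid in this pair of notches comes 7 mm above it, its long axis along the case's y
- bar (a joint): hold-down bar, swings level about the pivot post, friction (0.12 N m) keeps it where left: 0 = closed against its stop, along the case's x over the middle of the case; grows to 1.6 rad as it swings out counter-clockwise from above, to the case's +y side. Underside 80 mm, top 88 mm above the table
- bar_handle (a point): on the upright round wooden handle (18 mm diameter, rising from 88 to 124 mm above the table) near the free end of the bar, 172 mm from the pivot axis; the point lies on its axis, 108 mm above the table
- screw (a joint): clamp screw under the knob on top of the pivot post: rad turned clockwise from above; 2.6 = hard against its stop (tight). Turns with light friction (0.12 N m), stays where it is left
- click (a joint): slip clutch: rad by which the knob has turned clockwise ahead of its screw. About 0 while the screw turns; with the screw at its stop the torque rises to about 0.24 N m at 0.13 rad, then drops; past 0.31 rad the knob springs on by itself to about 0.52 (first click; 0.47 to 0.57) and rests there when let go. The second click goes the same way, past 0.79
- knob_grip (a point): centre of the grip of the knob on the pivot post's top: a bar 50 mm long (along this point's x), 14 mm wide and 26 mm high, from 108 to 134 mm above the table; the point is 121 mm above the table. Knob angle = case yaw - screw - click
- w0_c (a point): one of up to four equal dark iron weights (there may be fewer): foot 40 mm diameter, 24 mm high, under a round grip 22 mm diameter, 26 mm high, 50 mm high in all; z up the axis; the point is on the axis half-way up (25 mm). 0.25 to 0.36 kg
- w1_c (a point): one of up to four equal dark iron weights (there may be fewer): foot 40 mm diameter, 24 mm high, under a round grip 22 mm diameter, 26 mm high, 50 mm high in all; z up the axis; the point is on the axis half-way up (25 mm). 0.25 to 0.36 kg
- w2_c (a point): one of up to four equal dark iron weights (there may be fewer): foot 40 mm diameter, 24 mm high, under a round grip 22 mm diameter, 26 mm high, 50 mm high in all; z up the axis; the point is on the axis half-way up (25 mm). 0.25 to 0.36 kg
- w3_c (a point): one of up to four equal dark iron weights (there may be fewer): foot 40 mm diameter, 24 mm high, under a round grip 22 mm diameter, 26 mm high, 50 mm high in all; z up the axis; the point is on the axis half-way up (25 mm). 0.25 to 0.36 kg
- beam_c (a point): centre (half-way up, 7 mm) of the brass balance beam: bar 160 mm long (along x), 10 mm wide (16 mm in the middle 36 mm; 13 mm round eyes near the ends), 14 mm high. 0.16 kg
- tongs_c (a point): centre (half-way up, 7 mm) of the closed steel tongs: two parallel legs, 160 mm long (along x), 16 mm wide over both, 14 mm high. 0.12 kg
- bowl: bystander, to be left alone: brass bowl, 90 mm across, near the robot on its right
- dish: bystander, to be left alone: brass bowl, 110 mm across, at the far left
- thimble: bystander, to be left alone: small brass cone, 30 mm wide, 28 mm high, among the weights
- scissors: bystander, to be left alone: steel scissors lying flat at the far edge, about 140 mm long
- oilcan: bystander, to be left alone: plain steel can, 50 mm wide, 90 mm high, left
Things that resemble listed ones, but are neither listed nor needed, are in the scene too. What is shaped like the part that bears w0_c but orange or purple is not meant.

How it is judged (in metres and radians):
On the way, in this order (a step that is already met when the one before it is completed fails the run):
1. every weight that is there stands in the case, with neither tool over them yet (x of w0_c in the frame of case between -0.055 and 0.055 m and y of w0_c in the frame of case between -0.055 and 0.055 m and z of w0_c in the frame of case between 0.025 and 0.036 m and angle between each of w0_c, w1_c, w2_c, w3_c's own z axis and vertical below 0.12 rad and x of w1_c in the frame of case between -0.055 and 0.055 m and y of w1_c in the frame of case between -0.055 and 0.055 m and z of w1_c in the frame of case between 0.025 and 0.036 m and x of w2_c in the frame of case between -0.055 and 0.055 m and y of w2_c in the frame of case between -0.055 and 0.055 m and z of w2_c in the frame of case between 0.025 and 0.036 m and x of w3_c in the frame of case between -0.055 and 0.055 m and y of w3_c in the frame of case between -0.055 and 0.055 m and z of w3_c in the frame of case between 0.025 and 0.036 m and not (z of beam_c in the frame of case between 0.062 and 0.073 m and y of beam_c in the frame of case between -0.011 and 0.011 m and (x of beam_c in the frame of case between -0.039 and -0.017 m or x of beam_c in the frame of case between 0.017 and 0.039 m) and angle between the x axis of beam_c and the y axis of case, either way round below 0.12 rad) and not (z of tongs_c in the frame of case between 0.062 and 0.073 m and y of tongs_c in the frame of case between -0.011 and 0.011 m and (x of tongs_c in the frame of case between -0.039 and -0.017 m or x of tongs_c in the frame of case between 0.017 and 0.039 m) and angle between the x axis of tongs_c and the y axis of case, either way round below 0.12 rad)), for 0.2 s.
2. beam and tongs both lie in the rests above the weights (z of beam_c in the frame of case between 0.062 and 0.073 m and y of beam_c in the frame of case between -0.011 and 0.011 m and (x of beam_c in the frame of case between -0.039 and -0.017 m or x of beam_c in the frame of case between 0.017 and 0.039 m) and angle between the x axis of each of beam_c, tongs_c and the y axis of case, either way round below 0.12 rad and z of tongs_c in the frame of case between 0.062 and 0.073 m and y of tongs_c in the frame of case between -0.011 and 0.011 m and (x of tongs_c in the frame of case between -0.039 and -0.017 m or x of tongs_c in the frame of case between 0.017 and 0.039 m)), for 0.2 s.
3. the bar is swung closed over them (all of step 2 and value of joint bar below 0.1 rad), for 0.2 s.
4. the knob has clicked once on a tight screw (value of joint click between 0.4 and 0.65 rad and value of joint screw above 2.5 rad), for 0.2 s.
At the end, for the whole second after the job is handed in: weights present stand upright (0.12 rad) on the cells' floors; beam and tongs each lie in a pair of notches, centred within 11 mm, aligned within 0.12 rad; bar within 0.1 rad of its closed stop; screw within 0.1 rad of its stop and clutch at its first click (0.40 to 0.65 rad) (all of step 3 and all of step 4 and x of w0_c in the frame of case between -0.055 and 0.055 m and y of w0_c in the frame of case between -0.055 and 0.055 m and z of w0_c in the frame of case between 0.025 and 0.036 m and angle between each of w0_c, w1_c, w2_c, w3_c's own z axis and vertical below 0.12 rad and x of w1_c in the frame of case between -0.055 and 0.055 m and y of w1_c in the frame of case between -0.055 and 0.055 m and z of w1_c in the frame of case between 0.025 and 0.036 m and x of w2_c in the frame of case between -0.055 and 0.055 m and y of w2_c in the frame of case between -0.055 and 0.055 m and z of w2_c in the frame of case between 0.025 and 0.036 m and x of w3_c in the frame of case between -0.055 and 0.055 m and y of w3_c in the frame of case between -0.055 and 0.055 m and z of w3_c in the frame of case between 0.025 and 0.036 m); the robot touches nothing.
It fails at once if the clutch is driven on to a second click (past 0.8 rad) (value of joint click above 0.8 rad).
It fails at once if another ware is shifted by more than 6 cm (distance of any of bowl, dish, thimble, scissors, oilcan from where it was at the start of the episode above 0.06 m).
Of w0, w1, w2, w3 only 2 to 4 are there at a start; the rules pass over those that are not, and their reading is None.
At some moment in a run one of w0, w1, w2, w3 may be knocked a few centimetres aside while the robot is not near it.
Once in a run the grip may slacken for a moment while it holds something.
It also fails if it takes over 210 s, if anything falls off the work surface, if the arm or the gripper's body presses on something with over 40 N, if the wrist force passes 120 N, or if a joint passes its speed limit or range.

ROBOT

A 6-joint arm with a two-finger parallel gripper is mounted at the origin on the work surface. World frame = base frame: x ahead of the robot, y to its left, z up, the work surface at z = 0. Lengths are in m, angles in degrees, forces in N, time in s.
With the tool pointing down it reaches from about 0.325 to 0.85 m from the base axis. Payload 15.5 kg.
Tool frame: the origin (TCP) lies at the very end of the fingers, on their centre line; the grasp point (between the pads) lies 19 mm behind it; x points along the fingers, y is the direction in which the jaws open and shut, and the axes are right-handed (so a half turn about x gives the same grasp; the last joint's range is limited). The gripper opens to 91 mm and grips with 3 to 60 N. Pads are 32 mm wide; open, the fingers measure 118 mm over their backs; the gripper's body (76 mm by 178 mm) begins 60 mm behind the grasp point.
Start: joints at [67.695, 28.281, 77.091, -0, 74.628, -5.472], TCP at [0.181, 0.598, 0.182] pointing down, gripper open.
Joint ranges: [-166.48, 166.48], [-47.26, 123.95], [12.59, 153.08], [-70.14, 250.14], [6.76, 159.57], [-176.63, 176.63]. Speed limits (degrees/s): [108.29, 108.29, 147.25, 172.46, 172.46, 172.46].

INTERFACE

Orientations are given as a 3x3 rotation matrix whose columns are the frame's x, y, z axes.
In Python, from bench import ctrl, imaging, hand_in gives the robot as it stands.
- The arm moves only by the tool servo_tool, never from a script. Its argument "moves" is a list of rows, each an object with "claw": the finger opening in m, from 0 to 0.0912; "slide": the shift along the tool's x, y, z in m, a list of three; "turn": the turn about the tool's x in degrees. A call has 1 to 5 rows; each row is the pose to reach, as a shift and turn from the pose commanded when the call began, along the tool's axes at that moment; what a row does not reach only later rows make up. A row lasts 1/10 s, in which the tool goes at most 50 mm and 8.59 degrees, less where a joint would pass 70% of its speed; a pose out of reach is approached as far as the arm can. A call with a gripper value outside its range is refused whole. The fingers move at their own pace and stop on an object; the grip force is fixed at half the most. Time passes only in rows, so rows that repeat a pose let the fingers close. It gives the time, the measured TCP pose, the force and the opening at its end, in the units of the state.
- ctrl.observe(): the state, without advancing time (a new reading comes with each control period).
- imaging.read_camera(name): name is "scene" or "top" or "wrist"; returns a dict with "img" (400x640x3 uint8, red, green, blue), "camera_matrix" (3x3 intrinsics, pixels), "k1" (the pictures are not rectified: a ray, as slopes to the right and down, at radius r is drawn at 1 + k1 r^2 times it, then the intrinsics apply), "world_to_cam" (4x4, takes a point from world to camera coordinates); the wrist camera has in their place "T_tool_cam" (4x4, takes a point from camera to tool coordinates, whose origin is the TCP and whose axes are the tool frame's). Camera axes: x right, y down, z forward; pixel columns grow to the right and rows downward; lengths in m; the calibration is good to about 2 mm. A picture is of the moment at which its call begins: read the wrist's pose just before it. There is no depth.
- hand_in(): hands the job in, once; it reports no verdict.
The state is a dict: "clock": time; "q": joint angles; "qd": joint speeds; "joint_efforts": joint torques, N m; "tool_pos": TCP position; "orientation": TCP orientation; "force": force on the tool from outside, world axes, zero at the start; "wrist_torque": the same for the moment, N m; "width": finger opening in m.
Only numpy, scipy, OpenCV 4.12 (cv2) and the standard library are available. Lean on these libraries where they do the work, as an engineer would, in place of code of your own. Each camera call takes 0.05 s, during which the arm holds its last target. There are 200 camera calls.

## Working session

There is one attempt and no reset: what is moved stays moved. The work goes in short steps, Python scripts to look and compute and a tool call to move; the robot and the scene stay as the last step left them, time stands still between calls to the robot, and variables do not carry over. Pictures are saved under pics/ and viewed, about 12 in all and at most 16, crops included, and the job is handed in when it is done.

Besides the shell and the picture viewer there is one more tool, called after "Request:" in YAML: its name, and indented under it one key for each argument. servo_tool: Moves the arm, as the interface text tells. Its arguments: {"type":"object","properties":{"moves":{"type":"array"}},"required":["moves"]}

```bash
mkdir -p pics
cat > h.py <<'E'
import numpy as np, cv2
from bench import ctrl, imaging, hand_in
def cam(name):
    s=ctrl.observe(); r=imaging.read_camera(name); r['s']=s
    if 'world_to_cam' in r: r['c2w']=np.linalg.inv(np.array(r['world_to_cam']))
    else:
        T=np.eye(4); T[:3,:3]=np.array(s['orientation']); T[:3,3]=s['tool_pos']; r['c2w']=T@np.array(r['T_tool_cam'])
    return r
def ray(r,u,v):
    K=np.array(r['camera_matrix']); x=np.array([(u-K[0,2])/K[0,0],(v-K[1,2])/K[1,1]]); d=x.copy()
    for _ in range(20): d=x/(1+r['k1']*(d@d))
    w=r['c2w'][:3,:3]@np.array([d[0],d[1],1]); return r['c2w'][:3,3],w
def onz(r,u,v,z):
    o,w=ray(r,u,v); return o+w*(z-o[2])/w[2]
def proj(r,p):
    c=np.linalg.inv(r['c2w'])@np.append(p,1); d=c[:2]/c[2]; d=d*(1+r['k1']*(d@d)); K=np.array(r['camera_matrix'])
    return np.array([K[0,0]*d[0]+K[0,2],K[1,1]*d[1]+K[1,2]])
def save(r,n,box=None,k=1):
    im=r['img'][:,:,::-1]
    if box: im=im[box[1]:box[3],box[0]:box[2]]
    cv2.imwrite('pics/'+n+'.png',cv2.resize(im,None,fx=k,fy=k,interpolation=cv2.INTER_CUBIC))
E
python3 - <<'E'
from h import *
import pickle
for n in('top','scene'):
    r=cam(n); save(r,n+'0',k=1.25); pickle.dump(r,open(n+'0.pkl','wb')); print(n,r['c2w'].round(3).tolist(),r['camera_matrix'],r['k1'])
s=ctrl.observe(); print(s); print(np.array(imaging.read_camera('wrist')['T_tool_cam']).round(3))
E
```

```text
top [[-0.022, -0.999, 0.039, 0.479], [-1.0, 0.021, -0.024, 0.057], [0.023, -0.04, -0.999, 1.151], [0.0, 0.0, 0.0, 1.0]] [[362.58941287   0.         316.40779974]
 [  0.         362.58941287 191.96157874]
 [  0.           0.           1.        ]] -0.03819009347974413
scene [[0.879, 0.355, -0.317, 0.941], [0.475, -0.625, 0.619, -0.714], [0.022, -0.695, -0.718, 0.994], [0.0, 0.0, 0.0, 1.0]] [[428.51250243   0.         329.91609045]
 [  0.         428.51250243 198.32265587]
 [  0.           0.           1.        ]] 0.00913485554272357
{'clock': 0.1, 'q': array([ 6.76918235e+01,  2.83095027e+01,  7.71225278e+01, -4.69567305e-04,
        7.46273765e+01, -5.46985788e+00]), 'qd': array([ 0.05698438,  0.00194411, -0.132097  , -0.03002226,  0.06979095,
       -0.06870878]), 'joint_efforts': array([ 1.33392314e-03, -8.80237198e+01, -3.82544804e+01,  7.09231105e-02,
        4.82732453e-02,  7.57566272e-05]), 'tool_pos': array([0.18088882, 0.59787756, 0.1817239 ]), 'orientation': array([[-3.86264105e-04,  2.89669691e-01,  9.57126596e-01],
       [-9.62244541e-04,  9.57126117e-01, -2.89669934e-01],
       [-9.99999462e-01, -1.03287894e-03, -9.09703844e-05]]), 'force': array([-0.33301019, -0.96721193, -0.16227139]), 'wrist_torque': array([-0.01604547,  0.02267091,  0.06977025]), 'width': 0.09133038263911869}
[[-0.    -0.27   0.963 -0.203]
 [ 1.    -0.001  0.     0.   ]
 [ 0.001  0.963  0.27  -0.076]
 [ 0.     0.     0.     1.   ]]
```

View pics/top0.png

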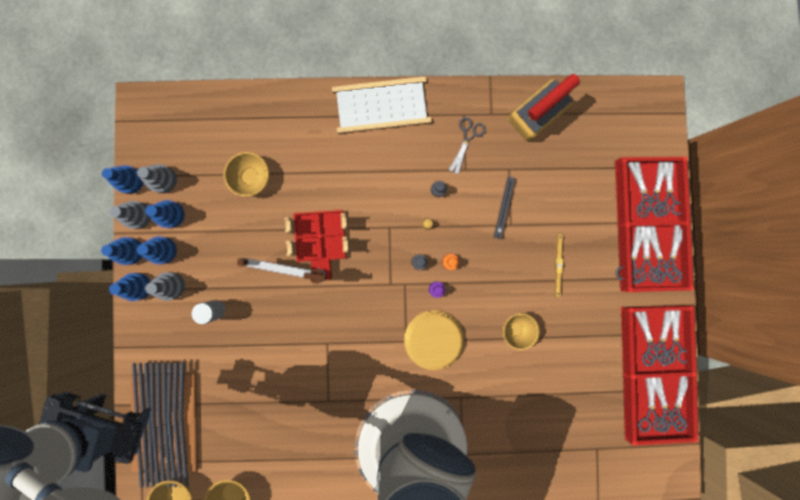

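View pics/scene0.png

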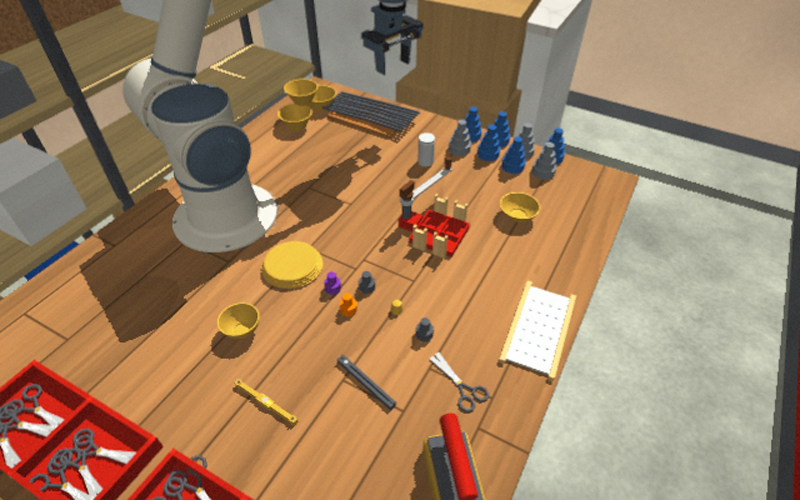

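The top view (800-px display) shows two dark iron weights, at (440,189) and (420,262). The orange (452,262) and purple (437,289) ones are decoys. The tongs are at (506,207), the beam at (560,265) and the red case at (320,237), with its bar swung out to the left from its post at about (322,268). I'll measure these and confirm them in one enlarged crop.

Run:
```python
from h import *
import pickle
t=pickle.load(open('top0.pkl','rb'))
im=t['img'];a=im[120:290,180:480]; cv2.imwrite('pics/c1.png',cv2.resize(a[:,:,::-1],None,fx=2.65,fy=2.65,interpolation=cv2.INTER_CUBIC))
hsv=cv2.cvtColor(im,cv2.COLOR_RGB2HSV)
def blobs(m,z,lab):
    x0,y0,x1,y1=180,60,490,300
    mm=np.zeros(m.shape,np.uint8); mm[y0:y1,x0:x1]=m[y0:y1,x0:x1]
    for c in cv2.findContours(mm,cv2.RETR_EXTERNAL,cv2.CHAIN_APPROX_NONE)[0]:
        A=cv2.contourArea(c)
        if A<25: continue
        (u,v),wh,an=cv2.minAreaRect(c)
        if True:
            b=cv2.boxPoints(((u,v),wh,an)); P=np.array([onz(t,*p,z)[:2] for p in b])
            print(lab,A,np.round((u,v),1),np.round(wh,1),'ctr',onz(t,u,v,z)[:2].round(3),'edges',np.linalg.norm(P[1]-P[0]).round(3),np.linalg.norm(P[2]-P[1]).round(3),'yaws',np.degrees(np.arctan2(*(P[1]-P[0])[::-1])).round(1),np.degrees(np.arctan2(*(P[2]-P[1])[::-1])).round(1))
H,S,V=hsv[...,0],hsv[...,1],hsv[...,2]
blobs(((S<90)&(V<95)).astype(np.uint8),.025,'dark')
blobs(((H>20)&(H<32)&(S>150)).astype(np.uint8),.01,'brass')
blobs((((H<6)|(H>174))&(S>150)).astype(np.uint8),.018,'red')
for n,(u,v) in dict(w0=(440,189),w1=(420,262),t=(506,207),b=(560,265)).items(): print(n,onz(t,u*.8,v*.8,.01).round(3), hsv[int(v*.8),int(u*.8)])
```

```text
dark 28.5 [337.  209.5] [9. 8.] ctr [ 0.468 -0.033] edges 0.025 0.028 yaws -91.3 178.6
dark 60.0 [351.5 151.5] [ 9. 11.] ctr [ 0.648 -0.083] edges 0.035 0.028 yaws -91.0 178.4
dark 174.0 [404.6 162.1] [ 5.8 40.3] ctr [ 0.612 -0.249] edges 0.128 0.019 yaws -15.5 -104.5
dark 194.0 [439.7  88.8] [10.1 38.9] ctr [ 0.845 -0.371] edges 0.129 0.032 yaws -49.7 -140.2
red 1542.0 [255.8 195.7] [53.5 39.6] ctr [0.516 0.219] edges 0.124 0.167 yaws -87.3 -177.2
red 432.0 [443.1  77.1] [10.5 49.7] ctr [ 0.885 -0.386] edges 0.167 0.034 yaws -50.3 -141.0
w0 [ 0.651 -0.086  0.01 ] [116  21  96]
w1 [ 0.467 -0.031  0.01 ] [113  20 102]
t [ 0.602 -0.253  0.01 ] [128  12  82]
b [ 0.451 -0.388  0.01 ] [ 19  38 215]
```

View pics/c1.png

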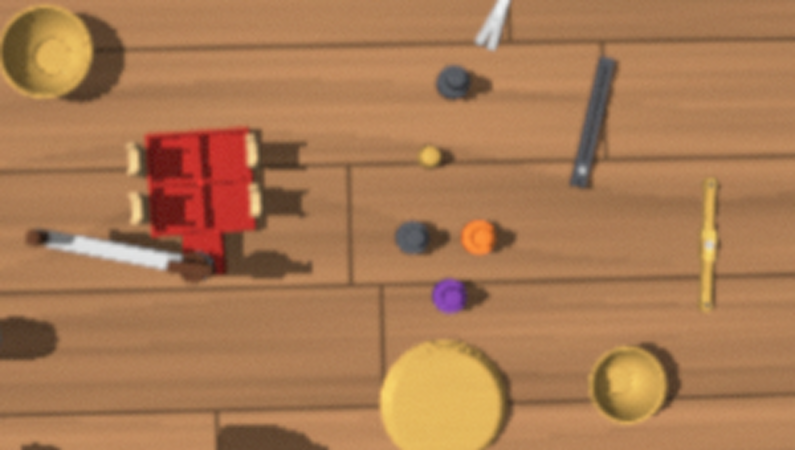

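The crop confirms exactly two dark weights, at crop (455,82) and (413,238). Next I'll go over w1 with the jaws along the case's x.

```bash
cat >> h.py <<'E'
def yaw(s):
    R=np.array(s['orientation']); return np.degrees(np.arctan2(R[1,1],R[0,1]))
def plan(wps,maxrot=40):
    """wps: (x,y,z,a,claw); a = jaw-axis yaw deg; prints slide/turn per call (tool pointing down)"""
    s=ctrl.observe(); R=np.array(s['orientation']); p=np.array(s['tool_pos']); a=yaw(s)
    print('at',p.round(4),'a',a.round(2),'q1,q6',s['q'][[0,5]].round(1),'tilt',np.degrees(np.arccos(-R[2,0])).round(2),'t',round(s['clock'],2))
    for w in wps:
        q=np.array(w[:3]); d=q-p; da=w[3]-a
        n=max(1,int(np.ceil(max(np.linalg.norm(d)/.21,abs(da)/37))))
        for i in range(n):
            e=d/n; c,si=np.cos(np.radians(a)),np.sin(np.radians(a))
            sl=np.array([-e[2], c*e[0]+si*e[1], si*e[0]-c*e[1]])
            print('slide',(sl).round(4).tolist(),'turn',round(-da/n,2),'claw',w[4],'rows',int(max(np.ceil(np.linalg.norm(e)/.05),np.ceil(abs(da/n)/8.59)))+1)
            a+=da/n
        p=q
E
python3 - <<'E'
from h import *
plan([(.468,-.033,.14,4,.05)])
E
```

```text
at [0.1809 0.5979 0.1818] a 73.17 q1,q6 [67.7 -5.5] tilt 0.05 t 0.15
slide [0.0104, -0.1302, 0.1144] turn 17.29 claw 0.05 rows 5
slide [0.0104, -0.0903, 0.1479] turn 17.29 claw 0.05 rows 5
slide [0.0104, -0.0423, 0.1681] turn 17.29 claw 0.05 rows 5
slide [0.0104, 0.0096, 0.173] turn 17.29 claw 0.05 rows 5
```

Request:
servo_tool:
  moves:
    - {"claw": 0.05, "slide": [0.01, -0.13, 0.114], "turn": 17.3}
    - {"claw": 0.05, "slide": [0.01, -0.13, 0.114], "turn": 17.3}
    - {"claw": 0.05, "slide": [0.01, -0.13, 0.114], "turn": 17.3}
    - {"claw": 0.05, "slide": [0.01, -0.13, 0.114], "turn": 17.3}
    - {"claw": 0.05, "slide": [0.01, -0.13, 0.114], "turn": 17.3}

```text
clock: 0.65
tool_pos: [0.2532, 0.4379, 0.1721]
orientation: [[-0.001, 0.563, 0.826], [-0.001, 0.826, -0.563], [-1.0, -0.001, 0.0]]
force: [0.0, -0.1, 0.4]
width: 0.0538
```

Request:
servo_tool:
  moves:
    - {"claw": 0.05, "slide": [0.01, -0.09, 0.148], "turn": 17.3}
    - {"claw": 0.05, "slide": [0.01, -0.09, 0.148], "turn": 17.3}
    - {"claw": 0.05, "slide": [0.01, -0.09, 0.148], "turn": 17.3}
    - {"claw": 0.05, "slide": [0.01, -0.09, 0.148], "turn": 17.3}
    - {"claw": 0.05, "slide": [0.01, -0.09, 0.148], "turn": 17.3}

```text
clock: 1.15
tool_pos: [0.3254, 0.2814, 0.1621]
orientation: [[-0.0, 0.784, 0.621], [-0.0, 0.621, -0.784], [-1.0, -0.0, 0.0]]
force: [-0.2, -0.5, 0.2]
width: 0.05
```

Request:
servo_tool:
  moves:
    - {"claw": 0.05, "slide": [0.01, -0.042, 0.168], "turn": 17.3}
    - {"claw": 0.05, "slide": [0.01, -0.042, 0.168], "turn": 17.3}
    - {"claw": 0.05, "slide": [0.01, -0.042, 0.168], "turn": 17.3}
    - {"claw": 0.05, "slide": [0.01, -0.042, 0.168], "turn": 17.3}
    - {"claw": 0.05, "slide": [0.01, -0.042, 0.168], "turn": 17.3}

```text
clock: 1.65
tool_pos: [0.398, 0.1244, 0.1522]
orientation: [[0.001, 0.933, 0.36], [-0.0, 0.36, -0.933], [-1.0, 0.001, 0.0]]
force: [-0.5, 0.2, 0.1]
width: 0.0498
```

Request:
servo_tool:
  moves:
    - {"claw": 0.05, "slide": [0.01, 0.01, 0.173], "turn": 17.3}
    - {"claw": 0.05, "slide": [0.01, 0.01, 0.173], "turn": 17.3}
    - {"claw": 0.05, "slide": [0.01, 0.01, 0.173], "turn": 17.3}
    - {"claw": 0.05, "slide": [0.01, 0.01, 0.173], "turn": 17.3}
    - {"claw": 0.05, "slide": [0.01, 0.01, 0.173], "turn": 17.3}

```text
clock: 2.15
tool_pos: [0.4704, -0.0332, 0.142]
orientation: [[0.001, 0.998, 0.067], [-0.0, 0.067, -0.998], [-1.0, 0.001, 0.0]]
force: [0.7, 0.2, 0.0]
width: 0.0501
```

Run:
```python
from h import *
import pickle
r=cam('wrist'); pickle.dump(r,open('w1.pkl','wb')); save(r,'w1',k=1.25)
plan([])
for z in (0,.05): print(z,proj(r,(.468,-.033,z))*1.25)
```

```text
at [ 0.4692 -0.0317  0.142 ] a 3.9 q1,q6 [-11.2 -15.1] tilt 0.02 t 2.2
0 [399.95088705 223.98347642]
0.05 [399.57374847 238.00723197]
```

View pics/w1.png

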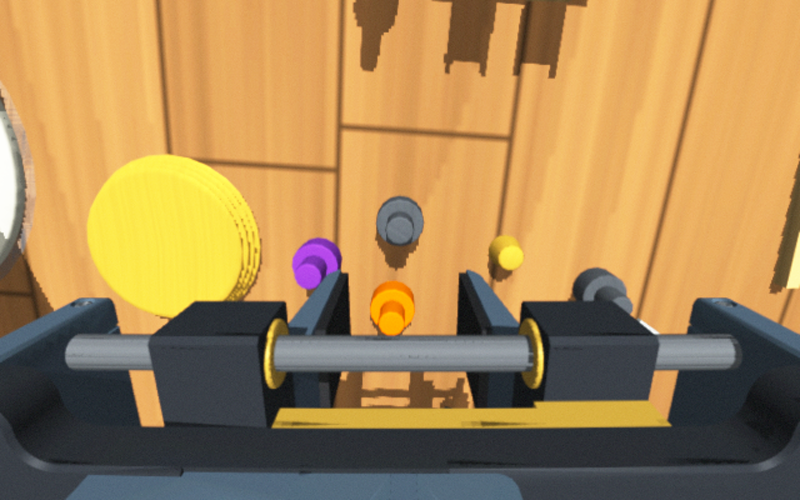

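The weight's foot disc is at (400,217) and its grip top at about (400,229), between orange (392,305) and purple (315,265). It is a little further along +y than assumed.

Run:
```python
from h import *
import pickle
r=pickle.load(open('w1.pkl','rb'))
hsv=cv2.cvtColor(r['img'],cv2.COLOR_RGB2HSV)
m=((hsv[...,1]<110)&(hsv[...,0]>80)).astype(np.uint8); m[:145]=0;m[205:]=0;m[:,:290]=0;m[:,350:]=0
x,y,w,h=cv2.boundingRect(m); print('bbox',x*1.25,y*1.25,w*1.25,h*1.25)
# left/right tangent rows: foot top (z=.024)
print('foot far edge',onz(r,x+w/2,y,.024).round(4),'L/R width',np.linalg.norm(onz(r,x,175,.024)-onz(r,x+w,175,.024)).round(4))
for uv,z in (((400,229),.05),((400,217),.024)): print(onz(r,uv[0]/1.25,uv[1]/1.25,z).round(4))
```

```text
bbox 377.5 196.25 45.0 48.75
foot far edge [ 0.4664 -0.0048  0.024 ] L/R width 0.037
[ 0.4679 -0.0259  0.05  ]
[ 0.4675 -0.0219  0.024 ]
```

Run:
```python
from h import *
plan([(.4675,-.025,.060,4,.05),(.4675,-.025,.029,4,.05)])
```

```text
at [ 0.4692 -0.0317  0.142 ] a 3.9 q1,q6 [-11.2 -15.1] tilt 0.02 t 2.2
slide [0.082, -0.0013, -0.0068] turn -0.1 claw 0.05 rows 3
slide [0.031, 0.0, 0.0] turn -0.0 claw 0.05 rows 2
```

Request:
servo_tool:
  moves:
    - {"claw": 0.05, "slide": [0.05, -0.001, -0.007], "turn": 0}
    - {"claw": 0.05, "slide": [0.09, -0.001, -0.007], "turn": 0}
    - {"claw": 0.05, "slide": [0.113, -0.001, -0.007], "turn": 0}
    - {"claw": 0.05, "slide": [0.113, -0.001, -0.007], "turn": 0}
    - {"claw": 0.05, "slide": [0.113, -0.001, -0.007], "turn": 0}

```text
clock: 2.7
tool_pos: [0.4669, -0.0237, 0.0297]
orientation: [[-0.001, 0.998, 0.071], [0.0, 0.071, -0.998], [-1.0, -0.001, -0.0]]
force: [-0.0, 0.3, 1.0]
width: 0.0498
```

Request:
servo_tool:
  moves:
    - {"claw": 0.01, "slide": [0, 0, 0], "turn": 0}
    - {"claw": 0.01, "slide": [0, 0, 0], "turn": 0}
    - {"claw": 0.01, "slide": [0, 0, 0], "turn": 0}
    - {"claw": 0.01, "slide": [0, 0, 0], "turn": 0}
    - {"claw": 0.01, "slide": [0, 0, 0], "turn": 0}

```text
clock: 3.2
tool_pos: [0.4671, -0.0251, 0.0295]
orientation: [[0.0, 0.998, 0.069], [-0.0, 0.069, -0.998], [-1.0, 0.0, 0.0]]
force: [-0.7, -0.1, -0.7]
width: 0.0133
```

Request:
servo_tool:
  moves:
    - {"claw": 0.01, "slide": [-0.03, 0, 0], "turn": 0}
    - {"claw": 0.01, "slide": [-0.08, 0, 0], "turn": 0}
    - {"claw": 0.01, "slide": [-0.12, 0, 0], "turn": 0}
    - {"claw": 0.01, "slide": [-0.12, 0, 0], "turn": 0}
    - {"claw": 0.01, "slide": [-0.12, 0, 0], "turn": 0}

```text
clock: 3.7
tool_pos: [0.4674, -0.0251, 0.1499]
orientation: [[0.002, 0.998, 0.069], [-0.0, 0.069, -0.998], [-1.0, 0.002, 0.001]]
force: [0.1, -0.7, -0.2]
width: 0.0102
```

Run:
```python
from h import *
plan([(.50,.18,.15,4,.01)])
```

```text
at [ 0.4674 -0.0251  0.1499] a 3.96 q1,q6 [-10.4 -14.3] tilt 0.12 t 3.7
slide [-0.0001, 0.0467, -0.2023] turn -0.04 claw 0.01 rows 6
```

The jaws closed fully, so the grasp missed. I'll look.

Run:
```python
from h import *
import pickle
r=cam('wrist'); save(r,'w2',k=1.0); pickle.dump(r,open('w2.pkl','wb'))
t=cam('top'); a=t['img'][120:290,180:480]; A=cv2.resize(a,None,fx=2.13,fy=2.13,interpolation=cv2.INTER_CUBIC)
o=np.vstack([cv2.resize(r['img'],(480,300)),np.zeros((1,480,3),np.uint8)]); o=np.vstack([cv2.resize(r['img'][100:260],(640,160)),A[:, :640] if A.shape[1]>=640 else np.pad(A,((0,0),(0,640-A.shape[1]),(0,0)))])
cv2.imwrite('pics/w2.png',o[:,:,::-1])
```

```text
(no output)
```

View pics/w2.png

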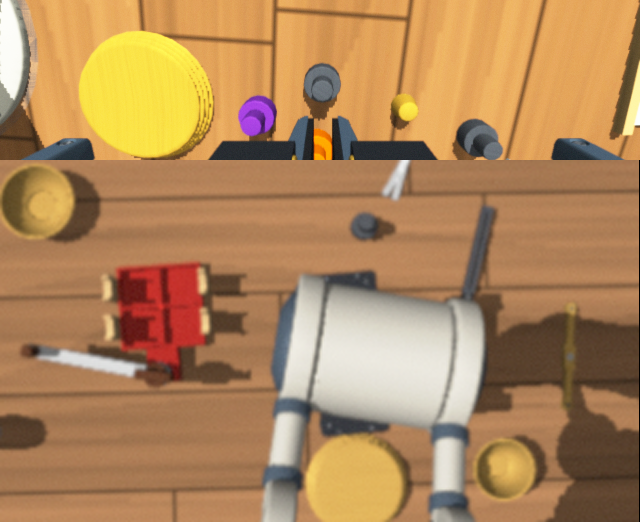

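Run:
```python
from h import *
import pickle
for f in ('w1.pkl','w2.pkl'):
    r=pickle.load(open(f,'rb')); print(r['s']['tool_pos'].round(4),proj(r,r['s']['tool_pos']).round(0),r['camera_matrix'][0][0],r['k1'])
    im=r['img'][130:230,240:400]; cv2.imwrite('pics/x.png',0) if 0 else None
    hsv=cv2.cvtColor(r['img'],cv2.COLOR_RGB2HSV)
    m=((hsv[...,1]<110)&(hsv[...,0]>80)).astype(np.uint8); m[:145]=0;m[215:]=0;m[:,:295]=0;m[:,345:]=0
    ys,xs=np.where(m); print(xs.min(),xs.max(),ys.min(),ys.max())
    for row in range(ys.min(),ys.max()+1,4): print(row,xs[ys==row].min(),xs[ys==row].max(),end=' | ')
    print()
    for (u,v) in [(320,175),(320,183),(320,187)]: print([onz(r,u,v,z)[:2].round(4).tolist() for z in (.024,.05)])
    print('far foot edge',onz(r,321,ys.min(),.024).round(4))
a,b=[pickle.load(open(f,'rb'))['img'] for f in('w1.pkl','w2.pkl')]
o=np.hstack([i[140:220,260:380] for i in (a,b)]); cv2.imwrite('pics/x.png',cv2.resize(o,None,fx=3.2,fy=3.2,interpolation=cv2.INTER_CUBIC)[:,:,::-1])
```

```text
[ 0.4704 -0.0332  0.142 ] [322. 225.] 317.9640245189567 -0.025650029717002826
302 337 157 195
157 319 319 | 161 310 330 | 165 306 333 | 169 303 336 | 173 302 337 | 177 302 337 | 181 302 337 | 185 303 336 | 189 306 333 | 193 311 328 | 
[[0.4676, -0.0233], [0.4674, -0.018]]
[[0.4681, -0.0318], [0.4679, -0.0257]]
[[0.4684, -0.036], [0.4681, -0.0296]]
far foot edge [ 0.4674 -0.0048  0.024 ]
[ 0.4674 -0.0251  0.1499] [322. 225.] 317.9640245189567 -0.025650029717002826
305 339 164 201
164 318 325 | 168 311 333 | 172 308 336 | 176 306 338 | 180 305 339 | 184 305 339 | 188 305 338 | 192 306 337 | 196 310 334 | 200 317 326 | 
[[0.4647, -0.0169], [0.4644, -0.0116]]
[[0.4652, -0.0255], [0.465, -0.0195]]
[[0.4655, -0.0299], [0.4652, -0.0235]]
far foot edge [ 0.4649 -0.0052  0.024 ]
```

View pics/x.png

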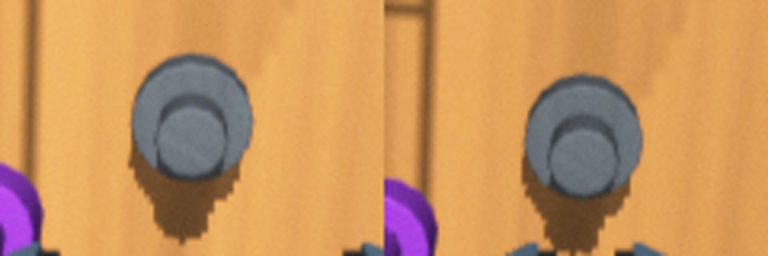

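The weight still stands directly below the tool by calibration, and the fingers closed without resistance. I'll go down again with the jaws open and look at the geometry before closing.

Request:
servo_tool:
  moves:
    - {"claw": 0.05, "slide": [0, 0, 0], "turn": 0}
    - {"claw": 0.05, "slide": [0, 0, 0], "turn": 0}
    - {"claw": 0.05, "slide": [0, 0, 0], "turn": 0}
    - {"claw": 0.05, "slide": [0.03, -0.001, 0], "turn": 0}
    - {"claw": 0.05, "slide": [0.06, -0.001, 0], "turn": 0}

```text
clock: 4.3
tool_pos: [0.4665, -0.0252, 0.0888]
orientation: [[0.002, 0.998, 0.069], [-0.0, 0.069, -0.998], [-1.0, 0.002, 0.0]]
force: [0.9, -0.1, -0.3]
width: 0.0471
```

Request:
servo_tool:
  moves:
    - {"claw": 0.05, "slide": [0.03, 0, 0], "turn": 0}
    - {"claw": 0.05, "slide": [0.06, 0, 0], "turn": 0}
    - {"claw": 0.05, "slide": [0.06, 0, 0], "turn": 0}
    - {"claw": 0.05, "slide": [0.06, 0, 0], "turn": 0}

```text
clock: 4.7
tool_pos: [0.4657, -0.025, 0.0294]
orientation: [[-0.001, 0.998, 0.069], [0.0, 0.069, -0.998], [-1.0, -0.001, -0.0]]
force: [0.9, -0.4, 0.2]
width: 0.0502
```

Run:
```python
from h import *
plan([])
r=cam('wrist'); s=cam('scene')
u,v=proj(s,s['s']['tool_pos']).astype(int); print(u,v, proj(r,r['s']['tool_pos']), width:=r['s']['width'])
a=cv2.resize(s['img'][v-50:v+50,u-80:u+80],(640,400),interpolation=cv2.INTER_CUBIC)
b=cv2.resize(r['img'][150:300,200:440],(320,200),interpolation=cv2.INTER_CUBIC)
o=np.vstack([a,np.hstack([b,np.zeros_like(b)])]); cv2.imwrite('pics/y.png',o[:,:,::-1])
```

```text
at [ 0.4657 -0.025   0.0294] a 3.97 q1,q6 [-10.4 -14.4] tilt 0.08 t 4.7
292 222 [322.29800369 224.6180136 ] 0.050186888039637834
```

View pics/y.png

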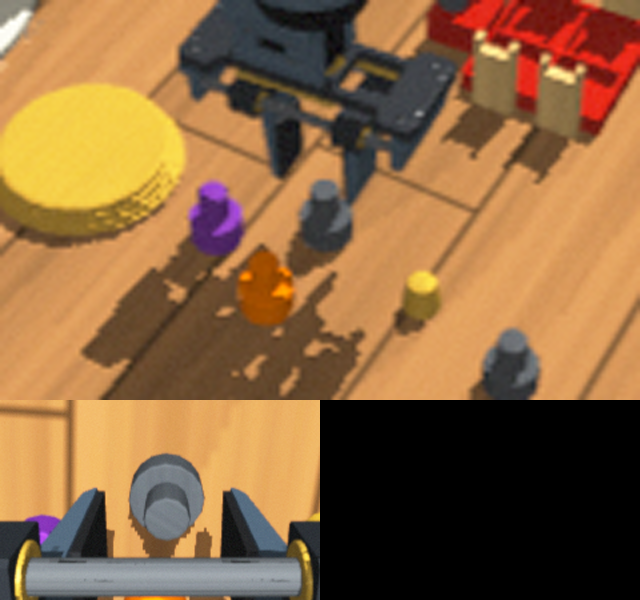

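Both views suggest the fingertips sit about 20 mm higher than the TCP reading. In the wrist crop the tips appear at (100,490), and in the scene crop they are level with the weight's grip top (325,185). With the jaws at 55 mm the fingers straddle the 40 mm foot, so going lower is safe, and the closing width will settle it.

Request:
servo_tool:
  moves:
    - {"claw": 0.056, "slide": [0, 0, 0], "turn": 0}
    - {"claw": 0.056, "slide": [0.006, 0, 0], "turn": 0}
    - {"claw": 0.056, "slide": [0.012, 0, 0], "turn": 0}
    - {"claw": 0.056, "slide": [0.017, 0, 0], "turn": 0}
    - {"claw": 0.056, "slide": [0.017, 0, 0], "turn": 0}

```text
clock: 5.3
tool_pos: [0.4654, -0.025, 0.0115]
orientation: [[-0.001, 0.998, 0.069], [0.0, 0.069, -0.998], [-1.0, -0.001, -0.0]]
force: [-0.9, -0.4, 0.7]
width: 0.0563
```

Request:
servo_tool:
  moves:
    - {"claw": 0.01, "slide": [0, 0, 0], "turn": 0}
    - {"claw": 0.01, "slide": [0, 0, 0], "turn": 0}
    - {"claw": 0.01, "slide": [0, 0, 0], "turn": 0}
    - {"claw": 0.01, "slide": [0, 0, 0], "turn": 0}
    - {"claw": 0.01, "slide": [0, 0, 0], "turn": 0}

```text
clock: 5.8
tool_pos: [0.4662, -0.0251, 0.0124]
orientation: [[0.001, 0.998, 0.069], [-0.0, 0.069, -0.998], [-1.0, 0.001, 0.0]]
force: [1.2, 0.1, -0.7]
width: 0.0205
```

Request:
servo_tool:
  moves:
    - {"claw": 0.01, "slide": [0, 0, 0], "turn": 0}
    - {"claw": 0.01, "slide": [0, 0, 0], "turn": 0}
    - {"claw": 0.01, "slide": [0, 0, 0], "turn": 0}

```text
clock: 6.1
tool_pos: [0.4662, -0.0251, 0.0123]
orientation: [[0.001, 0.998, 0.069], [-0.0, 0.069, -0.998], [-1.0, 0.001, 0.0]]
force: [2.1, -0.1, 2.3]
width: 0.0206
```

Run:
```python
from h import *
plan([])
r=cam('wrist'); s=cam('scene')
a=cv2.resize(s['img'][172:272,212:372],(640,400),interpolation=cv2.INTER_CUBIC)
b=cv2.resize(r['img'][150:300,200:440],(320,200),interpolation=cv2.INTER_CUBIC)
o=np.vstack([a,np.hstack([b,np.zeros_like(b)])]); cv2.imwrite('pics/y2.png',o[:,:,::-1])
```

```text
at [ 0.4662 -0.0251  0.0123] a 3.97 q1,q6 [-10.4 -14.4] tilt 0.03 t 6.1
```

View pics/y2.png

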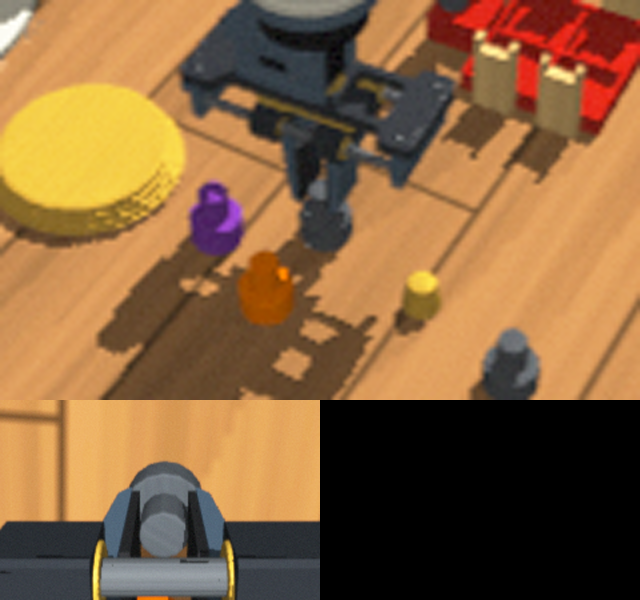

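The weight's grip is held, with the width steady at 20.6 mm. The wrist crop shows the grip between the pads at (165,525). I'll lift and go to the case.

Request:
servo_tool:
  moves:
    - {"claw": 0.01, "slide": [-0.03, 0, 0], "turn": 0}
    - {"claw": 0.01, "slide": [-0.08, 0, 0], "turn": 0}
    - {"claw": 0.01, "slide": [-0.13, 0, 0], "turn": 0}
    - {"claw": 0.01, "slide": [-0.138, 0, 0], "turn": 0}
    - {"claw": 0.01, "slide": [-0.138, 0, 0], "turn": 0}

```text
clock: 6.7
tool_pos: [0.4665, -0.0252, 0.1512]
orientation: [[0.003, 0.998, 0.069], [-0.001, 0.069, -0.998], [-1.0, 0.003, 0.001]]
force: [-0.6, 1.0, -3.9]
width: 0.0199
```

Request:
servo_tool:
  moves:
    - {"claw": 0.01, "slide": [0, 0.01, -0.05], "turn": 0}
    - {"claw": 0.01, "slide": [0, 0.02, -0.1], "turn": 0}
    - {"claw": 0.01, "slide": [0, 0.04, -0.15], "turn": 0}
    - {"claw": 0.01, "slide": [0, 0.04, -0.15], "turn": 0}
    - {"claw": 0.01, "slide": [0, 0.04, -0.15], "turn": 0}

```text
clock: 7.2
tool_pos: [0.4943, 0.1285, 0.148]
orientation: [[-0.004, 0.997, 0.072], [-0.001, 0.072, -0.997], [-1.0, -0.004, 0.0]]
force: [-0.1, -0.7, -2.5]
width: 0.0202
```

Run:
```python
from h import *
import pickle
plan([])
r=cam('wrist'); t=cam('top'); pickle.dump((r,t),open('case.pkl','wb'))
o=np.vstack([cv2.resize(r['img'],(800,500),interpolation=cv2.INTER_AREA)]); cv2.imwrite('pics/case.png',o[:,:,::-1])
```

```text
at [0.4943 0.1285 0.148 ] a 4.12 q1,q6 [7.9 3.8] tilt 0.21 t 7.2
```

View pics/case.png

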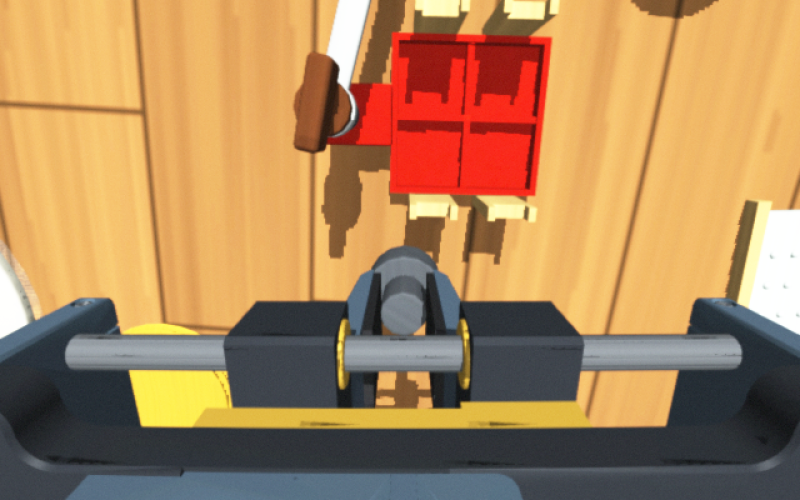

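The weight is held. The case rim corners are at about (393,35), (551,38), (535,194) and (390,193), and the knob bar is at (315,102), nearly along world y. Next I'll compute the case pose.

Run:
```python
from h import *
import pickle
r,t=pickle.load(open('case.pkl','rb'))
C=np.array([(393,35),(551,38),(535,194),(390,193)])/1.25
P=np.array([onz(r,*c,.018)[:2] for c in C]); print(P.round(4).tolist(),'edges',[np.linalg.norm(P[i]-P[i-1]).round(4) for i in range(4)])
ctr=P.mean(0); vx=(P[1]-P[0]+P[2]-P[3]); vy=P[0]-P[3]+P[1]-P[2]
print('wrist ctr',ctr.round(4),'yaw',np.degrees(np.arctan2(vx[1],vx[0])).round(2),np.degrees(np.arctan2(-vy[0],vy[1])).round(2))
Ct=np.array([(147,135),(250,128),(257,230),(153,237)])/2.65+[180,120]
Q=np.array([onz(t,*c,.018)[:2] for c in Ct]); print('top ctr',Q.mean(0).round(4),[np.linalg.norm(Q[i]-Q[i-1]).round(4) for i in range(4)])
# knob top ends, z=.134
k=[onz(r,u/1.25,v/1.25,.134)[:2] for u,v in ((322,55),(308,151))]; print('knob',k,np.mean(k,0).round(4),np.linalg.norm(k[0]-k[1]))
# weight foot in hand + grip top
# cross-view test of TCP : tool proj in top
print(proj(t,r['s']['tool_pos']))
# triangulate weight-in-hand: top view can't; rays at grip top centre
o,w=ray(r,403/1.25,317/1.25); R=np.array(r['s']['orientation']); print('grip-top ray in tool axes', (R.T@(o-r['s']['tool_pos'])).round(4),(R.T@w).round(4))
```

```text
[[0.4757, 0.2777], [0.5963, 0.2847], [0.6025, 0.1651], [0.481, 0.1571]] edges [np.float64(0.1207), np.float64(0.1208), np.float64(0.1197), np.float64(0.1218)]
wrist ctr [0.5389 0.2212] yaw 3.54 2.76
top ctr [0.5375 0.2178] [np.float64(0.1204), np.float64(0.1216), np.float64(0.1206), np.float64(0.1223)]
knob [array([0.44557197, 0.24052422]), array([0.43907311, 0.19284873])] [0.4423 0.2167] 0.04811639943085845
[282.04281296 201.50736953]
grip-top ray in tool axes [-0.2027 -0.     -0.0759] [9.154e-01 3.000e-04 4.399e-01]
```

Run:
```python
from h import *
plan([(.5645,.2525,.14,3.4,.01),(.5645,.2525,.0185,3.4,.01)])
```

```text
at [0.4942 0.1266 0.1486] a 3.98 q1,q6 [7.7 3.7] tilt 0.18 t 7.3
slide [0.0086, 0.0788, -0.1207] turn 0.58 claw 0.01 rows 4
slide [0.1215, 0.0, 0.0] turn -0.0 claw 0.01 rows 4
```

Request:
servo_tool:
  moves:
    - {"claw": 0.01, "slide": [0.004, 0.026, -0.04], "turn": 0}
    - {"claw": 0.01, "slide": [0.008, 0.052, -0.08], "turn": 0.5}
    - {"claw": 0.01, "slide": [0.0086, 0.079, -0.121], "turn": 0.5}
    - {"claw": 0.01, "slide": [0.0086, 0.079, -0.121], "turn": 0.5}
    - {"claw": 0.01, "slide": [0.0086, 0.079, -0.121], "turn": 0.5}

```text
clock: 7.8
tool_pos: [0.5656, 0.2526, 0.1404]
orientation: [[-0.002, 0.998, 0.06], [-0.001, 0.06, -0.998], [-1.0, -0.002, 0.001]]
force: [-0.7, -1.2, -3.2]
width: 0.0202
```

Request:
servo_tool:
  moves:
    - {"claw": 0.01, "slide": [0.04, 0, 0], "turn": 0}
    - {"claw": 0.01, "slide": [0.08, 0, 0], "turn": 0}
    - {"claw": 0.01, "slide": [0.105, 0, 0], "turn": 0}
    - {"claw": 0.01, "slide": [0.115, 0, 0], "turn": 0}
    - {"claw": 0.01, "slide": [0.12, 0, 0], "turn": 0}

```text
clock: 8.3
tool_pos: [0.5654, 0.252, 0.0211]
orientation: [[-0.001, 0.998, 0.059], [-0.001, 0.059, -0.998], [-1.0, -0.001, 0.001]]
force: [-0.7, 0.2, -1.2]
width: 0.0202
```

Run:
```python
from h import *
plan([(.5645,.2525,.0185,3.4,.01)]); print(ctrl.observe()['force'].round(1),ctrl.observe()['width'])
r=cam('wrist'); cv2.imwrite('pics/p1.png',cv2.resize(r['img'][100:300,160:500],None,fx=2,fy=2)[:,:,::-1])
```

```text
at [0.5654 0.252  0.0211] a 3.38 q1,q6 [18.5 15.1] tilt 0.09 t 8.3
slide [0.0026, -0.0009, -0.0005] turn -0.02 claw 0.01 rows 2
[-0.7  0.2 -1.2] 0.020235743866929237
```

View pics/p1.png

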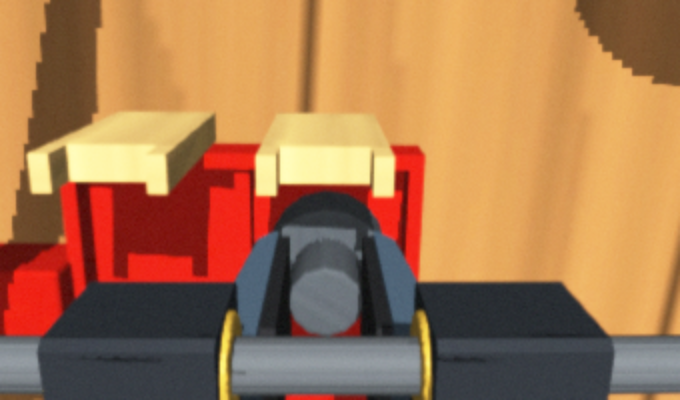

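The weight is in the cell, level with the notch (crop x 325 and 328). I'll lower it slightly, release it and rise.

Request:
servo_tool:
  moves:
    - {"claw": 0.01, "slide": [0.002, 0, 0], "turn": 0}
    - {"claw": 0.045, "slide": [0.002, 0, 0], "turn": 0}
    - {"claw": 0.045, "slide": [0.002, 0, 0], "turn": 0}
    - {"claw": 0.045, "slide": [0.002, 0, 0], "turn": 0}
    - {"claw": 0.045, "slide": [0.002, 0, 0], "turn": 0}

```text
clock: 8.85
tool_pos: [0.5662, 0.2537, 0.0201]
orientation: [[0.001, 0.998, 0.061], [0.0, 0.061, -0.998], [-1.0, 0.001, -0.0]]
force: [0.5, 0.1, 0.6]
width: 0.0448
```

Request:
servo_tool:
  moves:
    - {"claw": 0.045, "slide": [-0.02, 0, 0], "turn": 0}
    - {"claw": 0.045, "slide": [-0.06, 0, 0], "turn": 0}
    - {"claw": 0.045, "slide": [-0.11, 0, 0], "turn": 0}
    - {"claw": 0.045, "slide": [-0.13, 0, 0], "turn": 0}
    - {"claw": 0.045, "slide": [-0.13, 0, 0], "turn": 0}

```text
clock: 9.35
tool_pos: [0.5678, 0.2543, 0.1534]
orientation: [[0.006, 0.998, 0.061], [0.002, 0.061, -0.998], [-1.0, 0.006, -0.002]]
force: [-0.2, -0.6, -0.5]
width: 0.0451
```

Run:
```python
from h import *
plan([(.648,-.08,.14,4,.055)])
t=cam('top'); cv2.imwrite('pics/dbg_top.png',t['img'][:,:,::-1])
hsv=cv2.cvtColor(t['img'],cv2.COLOR_RGB2HSV); m=((hsv[...,1]<90)&(hsv[...,2]<105)).astype(np.uint8); m[:130]=0;m[220:]=0;m[:,325:]*=1; m[:,:325]=0;m[:,390:]=0
for c in cv2.findContours(m,0,2)[0]:
    if cv2.contourArea(c)>20: (u,v),_,_=cv2.minAreaRect(c); print('dark',u,v,cv2.contourArea(c),onz(t,u,v,.03).round(3))
```

```text
at [0.5678 0.2543 0.1534] a 3.47 q1,q6 [18.6 15.2] tilt 0.35 t 9.35
slide [0.0067, 0.0299, 0.1693] turn -0.26 claw 0.055 rows 5
slide [0.0067, 0.0291, 0.1694] turn -0.26 claw 0.055 rows 5
dark 351.0 151.0 95.5 [ 0.649 -0.08   0.03 ]
```

Request:
servo_tool:
  moves:
    - {"claw": 0.055, "slide": [0.002, 0.01, 0.05], "turn": 0}
    - {"claw": 0.055, "slide": [0.004, 0.02, 0.1], "turn": 0}
    - {"claw": 0.055, "slide": [0.007, 0.03, 0.15], "turn": 0}
    - {"claw": 0.055, "slide": [0.007, 0.03, 0.17], "turn": 0}
    - {"claw": 0.055, "slide": [0.007, 0.03, 0.17], "turn": 0}

```text
clock: 9.9
tool_pos: [0.6057, 0.0825, 0.141]
orientation: [[-0.002, 0.998, 0.057], [-0.001, 0.057, -0.998], [-1.0, -0.002, 0.001]]
force: [-1.0, 0.4, 0.4]
width: 0.0554
```

Request:
servo_tool:
  moves:
    - {"claw": 0.055, "slide": [0.002, 0.01, 0.05], "turn": 0}
    - {"claw": 0.055, "slide": [0.004, 0.02, 0.1], "turn": 0}
    - {"claw": 0.055, "slide": [0.007, 0.03, 0.15], "turn": 0}
    - {"claw": 0.055, "slide": [0.007, 0.029, 0.165], "turn": 0}
    - {"claw": 0.055, "slide": [0.007, 0.029, 0.165], "turn": 0}

```text
clock: 10.4
tool_pos: [0.6446, -0.0789, 0.1343]
orientation: [[-0.002, 0.998, 0.058], [0.0, 0.058, -0.998], [-1.0, -0.002, -0.0]]
force: [0.1, 0.6, -0.3]
width: 0.055
```

```bash
cat >> h.py <<'E'
def wfind(r,p):
    """dark weight near world p in wrist view: centre of the foot silhouette at z .024 via far edge & sides"""
    u,v=proj(r,(p[0],p[1],.03)); hsv=cv2.cvtColor(r['img'],cv2.COLOR_RGB2HSV)
    m=((hsv[...,1]<110)&(hsv[...,0]>80)).astype(np.uint8); m[200:]=0
    n,l,st,ce=cv2.connectedComponentsWithStats(m); i=min(range(1,n),key=lambda i:np.hypot(*(ce[i]-(u,v))) if st[i,4]>200 else 1e9)
    x,y,w,h,A=st[i]; print('blob',x,y,w,h,A,'pred',u,v)
    c=onz(r,x+w/2,y,.024)-[0,.020,0]; print('foot centre',c.round(4),'width',np.linalg.norm(onz(r,x,y+w/2,.024)-onz(r,x+w,y+w/2,.024)).round(4))
    return c
E
python3 - <<'E'
from h import *
s=ctrl.observe(); print(s['tool_pos']); r=cam('wrist'); c=wfind(r,(.648,-.08)); plan([(c[0],c[1],.06,4,.055),(c[0],c[1],.012,4,.055)])
E
```

```text
[ 0.6445954  -0.07886921  0.13427101]
blob 310 166 38 34 1044 pred 325.7982546188722 189.03003256686858
foot centre [ 0.6499 -0.0777  0.024 ] width 0.0384
at [ 0.6444 -0.0771  0.1346] a 3.39 q1,q6 [-12.1 -15.5] tilt 0.11 t 10.45
slide [0.0746, 0.0054, 0.001] turn -0.61 claw 0.055 rows 3
slide [0.048, 0.0, 0.0] turn -0.0 claw 0.055 rows 2
```

Request:
servo_tool:
  moves:
    - {"claw": 0.055, "slide": [0.04, 0.0055, 0.003], "turn": 0}
    - {"claw": 0.055, "slide": [0.08, 0.0055, 0.003], "turn": 0}
    - {"claw": 0.055, "slide": [0.105, 0.0055, 0.003], "turn": 0}
    - {"claw": 0.055, "slide": [0.1225, 0.0055, 0.003], "turn": 0}
    - {"claw": 0.055, "slide": [0.1225, 0.0055, 0.003], "turn": 0}

```text
clock: 10.95
tool_pos: [0.6485, -0.0773, 0.0105]
orientation: [[-0.005, 0.998, 0.062], [0.001, 0.062, -0.998], [-1.0, -0.005, -0.002]]
force: [0.2, -1.0, 0.1]
width: 0.0548
```

Request:
servo_tool:
  moves:
    - {"claw": 0.01, "slide": [0, 0, 0], "turn": 0}
    - {"claw": 0.01, "slide": [0, 0, 0], "turn": 0}
    - {"claw": 0.01, "slide": [0, 0, 0], "turn": 0}
    - {"claw": 0.01, "slide": [0, 0, 0], "turn": 0}
    - {"claw": 0.01, "slide": [0, 0, 0], "turn": 0}

```text
clock: 11.45
tool_pos: [0.6508, -0.08, 0.0137]
orientation: [[0.001, 0.998, 0.06], [-0.0, 0.06, -0.998], [-1.0, 0.001, 0.0]]
force: [-2.8, -0.6, 6.3]
width: 0.0201
```

Request:
servo_tool:
  moves:
    - {"claw": 0.01, "slide": [0, 0, 0], "turn": 0}
    - {"claw": 0.01, "slide": [-0.03, 0, 0], "turn": 0}
    - {"claw": 0.01, "slide": [-0.08, 0, 0], "turn": 0}
    - {"claw": 0.01, "slide": [-0.128, 0, 0], "turn": 0}
    - {"claw": 0.01, "slide": [-0.128, 0, 0], "turn": 0}

```text
clock: 11.95
tool_pos: [0.6543, -0.0807, 0.1479]
orientation: [[0.01, 0.998, 0.06], [-0.002, 0.06, -0.998], [-1.0, 0.01, 0.003]]
force: [0.2, -0.3, -2.9]
width: 0.0195
```

Run:
```python
from h import *
plan([(.5675,.196,.14,3.4,.01),(.5675,.196,.02,3.4,.01)])
r=cam('wrist'); im=r['img']; cv2.imwrite('pics/dbg_w.png',im[:,:,::-1])
```

```text
at [ 0.6543 -0.0807  0.1479] a 3.46 q1,q6 [-12.2 -15.7] tilt 0.59 t 11.95
slide [0.0039, -0.035, -0.1407] turn 0.03 claw 0.01 rows 4
slide [0.0039, -0.035, -0.1407] turn 0.03 claw 0.01 rows 4
slide [0.12, 0.0, 0.0] turn -0.0 claw 0.01 rows 4
```

Request:
servo_tool:
  moves:
    - {"claw": 0.01, "slide": [0, -0.01, -0.05], "turn": 0}
    - {"claw": 0.01, "slide": [0, -0.02, -0.1], "turn": 0}
    - {"claw": 0.01, "slide": [0, -0.033, -0.14], "turn": 0}
    - {"claw": 0.01, "slide": [0, -0.033, -0.14], "turn": 0}

```text
clock: 12.4
tool_pos: [0.6059, 0.0624, 0.1393]
orientation: [[-0.004, 0.998, 0.064], [0.001, 0.064, -0.998], [-1.0, -0.004, -0.002]]
force: [0.0, -0.9, -2.9]
width: 0.0198
```

Request:
servo_tool:
  moves:
    - {"claw": 0.01, "slide": [0, -0.01, -0.05], "turn": 0}
    - {"claw": 0.01, "slide": [0, -0.02, -0.1], "turn": 0}
    - {"claw": 0.01, "slide": [0, -0.033, -0.14], "turn": 0}
    - {"claw": 0.01, "slide": [0, -0.033, -0.14], "turn": 0}
    - {"claw": 0.01, "slide": [0, -0.033, -0.14], "turn": 0}

```text
clock: 12.9
tool_pos: [0.5668, 0.196, 0.1398]
orientation: [[-0.002, 0.998, 0.062], [-0.001, 0.062, -0.998], [-1.0, -0.002, 0.001]]
force: [0.6, -0.1, -2.9]
width: 0.02
```

Run:
```python
from h import *
plan([(.5675,.195,.02,3.4,.01)]); print(ctrl.observe()['force'].round(1),ctrl.observe()['width'])
```

```text
at [0.5668 0.196  0.1398] a 3.58 q1,q6 [13.4  9.8] tilt 0.13 t 12.9
slide [0.1198, 0.0006, 0.0011] turn 0.18 claw 0.01 rows 4
[ 0.6 -0.1 -2.9] 0.02003418046236866
```

Request:
servo_tool:
  moves:
    - {"claw": 0.01, "slide": [0.04, 0, 0.001], "turn": 0}
    - {"claw": 0.01, "slide": [0.08, 0, 0.001], "turn": 0}
    - {"claw": 0.01, "slide": [0.105, 0, 0.001], "turn": 0}
    - {"claw": 0.01, "slide": [0.115, 0, 0.001], "turn": 0}
    - {"claw": 0.01, "slide": [0.1195, 0, 0.001], "turn": 0}

```text
clock: 13.4
tool_pos: [0.5678, 0.1935, 0.0206]
orientation: [[-0.002, 0.998, 0.059], [-0.001, 0.059, -0.998], [-1.0, -0.002, 0.001]]
force: [-2.8, -4.1, 17.0]
width: 0.0196
```

Request:
servo_tool:
  moves:
    - {"claw": 0.01, "slide": [0.001, 0, 0], "turn": 0}
    - {"claw": 0.045, "slide": [0.001, 0, 0], "turn": 0}
    - {"claw": 0.045, "slide": [0.001, 0, 0], "turn": 0}
    - {"claw": 0.045, "slide": [0.001, 0, 0], "turn": 0}
    - {"claw": 0.045, "slide": [0.001, 0, 0], "turn": 0}

```text
clock: 13.9
tool_pos: [0.5683, 0.1947, 0.0212]
orientation: [[0.001, 0.998, 0.061], [0.0, 0.061, -0.998], [-1.0, 0.001, -0.0]]
force: [-0.1, 0.4, 0.2]
width: 0.045
```

Request:
servo_tool:
  moves:
    - {"claw": 0.045, "slide": [-0.02, 0, 0], "turn": 0}
    - {"claw": 0.045, "slide": [-0.06, 0, 0], "turn": 0}
    - {"claw": 0.045, "slide": [-0.11, 0, 0], "turn": 0}
    - {"claw": 0.045, "slide": [-0.135, 0, 0], "turn": 0}
    - {"claw": 0.045, "slide": [-0.135, 0, 0.0], "turn": 0}

```text
clock: 14.4
tool_pos: [0.5702, 0.1952, 0.1599]
orientation: [[0.007, 0.998, 0.061], [0.002, 0.061, -0.998], [-1.0, 0.007, -0.001]]
force: [-0.2, -0.6, -0.5]
width: 0.045
```

Request:
servo_tool:
  moves:
    - {"claw": 0.06, "slide": [0, 0.0, 0.05], "turn": 0}
    - {"claw": 0.06, "slide": [0, 0.0, 0.1], "turn": 0}
    - {"claw": 0.06, "slide": [0, 0, 0.12], "turn": 0}
    - {"claw": 0.06, "slide": [0, 0, 0.12], "turn": 0}

```text
clock: 14.8
tool_pos: [0.575, 0.0722, 0.155]
orientation: [[-0.001, 0.998, 0.058], [-0.0, 0.058, -0.998], [-1.0, -0.001, 0.0]]
force: [0.1, -0.2, 0.7]
width: 0.06
```

Run:
```python
from h import *
import pickle
plan([]); r=cam('wrist'); t=cam('top'); pickle.dump((r,t),open('case2.pkl','wb'))
a=cv2.resize(r['img'][:200,180:500],(640,400),interpolation=cv2.INTER_CUBIC); b=cv2.resize(t['img'][140:240,330:490],(320,200),interpolation=cv2.INTER_CUBIC)
cv2.imwrite('pics/p2.png',np.vstack([a,np.hstack([b,b*0])])[:,:,::-1])
```

```text
at [0.575  0.0722 0.155 ] a 3.3 q1,q6 [ 1.3 -2. ] tilt 0.06 t 14.8
```

View pics/p2.png

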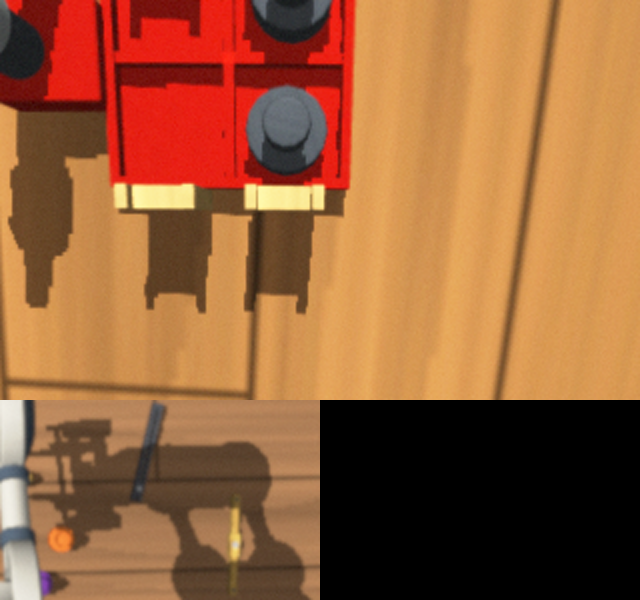

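Both weights now stand in their cells, at crop (287,128) and (290,10). Next come the tools. I'll measure their poses from the first top view and estimate the fingertip and body heights from the saved views.

Run:
```python
from h import *
import pickle
t=pickle.load(open('top0.pkl','rb')); s=pickle.load(open('scene0.pkl','rb'))
for n,c in dict(tongs=[(608,60),(580,185)],beam=[(711,180),(707,308)]).items():
    P=[onz(t,x/2.65+180,y/2.65+120,.014)[:2] for x,y in c]; d=P[0]-P[1]
    print(n,np.mean(P,0).round(4),'len',np.linalg.norm(d).round(4),'yaw',np.degrees(np.arctan2(d[1],d[0])).round(2))
# masks
im=t['img']; hsv=cv2.cvtColor(im,cv2.COLOR_RGB2HSV)
for n,(x0,y0,x1,y1),f in (('tongs',(385,130,425,200),lambda h:(h[...,1]<90)&(h[...,2]<110)),('beam',(435,180,465,245),lambda h:(h[...,0]>20)&(h[...,0]<30)&(h[...,1]>110)&(h[...,2]>120))):
    m=f(hsv[y0:y1,x0:x1]).astype(np.uint8); ys,xs=np.where(m); (u,v),wh,an=cv2.minAreaRect(np.c_[xs,ys].astype(np.float32)); b=cv2.boxPoints(((u,v),wh,an))+[x0,y0]
    P=np.array([onz(t,*q,.01)[:2] for q in b]); e=[P[1]-P[0],P[2]-P[1]]; L=max(e,key=np.linalg.norm); print(n,'mask',len(xs),P.mean(0).round(4),np.linalg.norm(e,axis=1).round(3),np.degrees(np.arctan2(L[1],L[0])).round(1))
# bracket bottom height in scene view at TCP (.4657,-.025,.0294)
for (x,y,dx) in ((395,165,.085),(395,165,.08),(285,175,-.025),(355,200,.025)):
    o,w=ray(s,212+x/4,172+y/4); k=(.4657+dx-o[0])/w[0]; print((x,y),dx,(o+k*w).round(4))
plan([])
```

```text
tongs [ 0.6001 -0.2504] len 0.1545 yaw -14.55
beam [ 0.4515 -0.385 ] len 0.1533 yaw -3.83
tongs mask 285 [ 0.6013 -0.2491] [0.158 0.02 ] -15.3
beam mask 30 [ 0.4547 -0.3848] [0.013 0.045] 178.0
(395, 165) 0.085 [ 0.5507 -0.06    0.1504]
(395, 165) 0.08 [ 0.5457 -0.0516  0.1396]
(285, 175) -0.025 [ 0.4407 -0.0331  0.0534]
(355, 200) 0.025 [ 0.4907 -0.0176  0.0384]
at [0.575  0.0748 0.1551] a 3.41 q1,q6 [ 1.5 -1.9] tilt 0.05 t 14.9
```

Run:
```python
from h import *
plan([(.60,-.25,.12,75,.05)])
```

```text
at [0.575  0.0748 0.1551] a 3.41 q1,q6 [ 1.5 -1.9] tilt 0.05 t 14.9
slide [0.0175, 0.0028, 0.1629] turn -35.79 claw 0.05 rows 6
slide [0.0175, -0.0929, 0.1338] turn -35.79 claw 0.05 rows 6
```

Request:
servo_tool:
  moves:
    - {"claw": 0.05, "slide": [0.0175, 0.003, 0.163], "turn": -35.8}
    - {"claw": 0.05, "slide": [0.0175, 0.003, 0.163], "turn": -35.8}
    - {"claw": 0.05, "slide": [0.0175, 0.003, 0.163], "turn": -35.8}
    - {"claw": 0.05, "slide": [0.0175, 0.003, 0.163], "turn": -35.8}
    - {"claw": 0.05, "slide": [0.0175, 0.003, 0.163], "turn": -35.8}

```text
clock: 15.4
tool_pos: [0.5883, -0.0899, 0.1372]
orientation: [[-0.001, 0.771, 0.636], [-0.0, 0.636, -0.771], [-1.0, -0.001, -0.0]]
force: [-0.1, 1.0, 0.9]
width: 0.0497
```

Request:
servo_tool:
  moves:
    - {"claw": 0.05, "slide": [0.0175, -0.093, 0.134], "turn": -35.8}
    - {"claw": 0.05, "slide": [0.0175, -0.093, 0.134], "turn": -35.8}
    - {"claw": 0.05, "slide": [0.0175, -0.093, 0.134], "turn": -35.8}
    - {"claw": 0.05, "slide": [0.0175, -0.093, 0.134], "turn": -35.8}
    - {"claw": 0.05, "slide": [0.0175, -0.093, 0.134], "turn": -35.8}

```text
clock: 15.9
tool_pos: [0.6013, -0.2522, 0.1195]
orientation: [[-0.0, 0.253, 0.967], [-0.0, 0.967, -0.253], [-1.0, -0.0, -0.0]]
force: [0.4, 0.5, 0.8]
width: 0.0502
```

Request:
servo_tool:
  moves:
    - {"claw": 0.05, "slide": [0, 0, 0], "turn": 0}

```text
clock: 16.0
tool_pos: [0.6011, -0.2496, 0.1199]
orientation: [[-0.001, 0.257, 0.966], [0.001, 0.966, -0.257], [-1.0, 0.0, -0.001]]
force: [-0.5, 0.6, 0.3]
width: 0.0498
```

Run:
```python
from h import *
import pickle
plan([]); r=cam('wrist'); pickle.dump(r,open('tg.pkl','wb')); 
for k in(-.08,0,.08): print(proj(r,(.60+k*.966,-.25-k*.259,.014)).round(0)*1.25)
cv2.imwrite('pics/tg.png',cv2.resize(r['img'],(800,500))[:,:,::-1])
```

```text
at [ 0.6011 -0.2496  0.1199] a 75.13 q1,q6 [ -27.8 -102.9] tilt 0.06 t 16.0
[402.5  128.75]
[402.5 232.5]
[402.5  323.75]
```

View pics/tg.png

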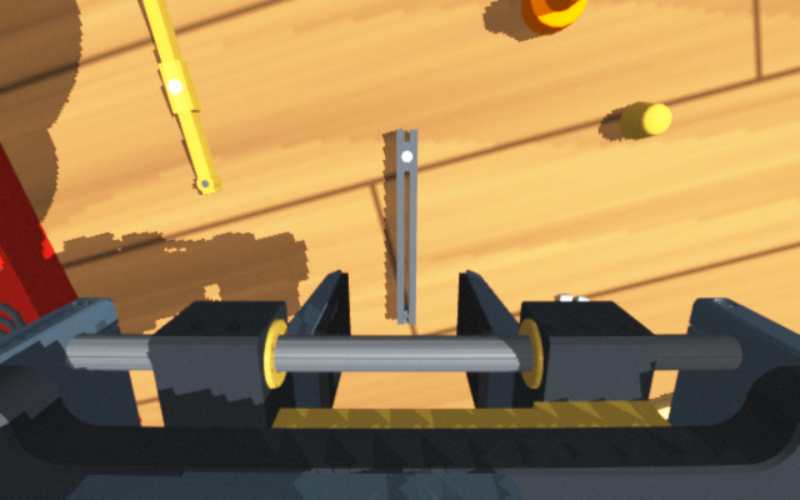

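The tongs lie exactly where predicted, with ends at (407,130) and (407,324). The beam's middle is at (175,87) with its near end at (205,186). I'll descend on the tongs.

Request:
servo_tool:
  moves:
    - {"claw": 0.05, "slide": [0.04, 0.0015, 0], "turn": 0}
    - {"claw": 0.05, "slide": [0.08, 0.0015, 0], "turn": 0}
    - {"claw": 0.05, "slide": [0.11, 0.0015, 0], "turn": 0}
    - {"claw": 0.05, "slide": [0.12, 0.0015, 0], "turn": 0}
    - {"claw": 0.05, "slide": [0.12, 0.0015, 0], "turn": 0}

```text
clock: 16.55
tool_pos: [0.6009, -0.2476, -0.0003]
orientation: [[-0.002, 0.258, 0.966], [0.001, 0.966, -0.258], [-1.0, 0.001, -0.002]]
force: [-0.8, 0.7, 0.7]
width: 0.0502
```

Request:
servo_tool:
  moves:
    - {"claw": 0.05, "slide": [0.003, 0, 0], "turn": 0}
    - {"claw": 0.05, "slide": [0.006, 0, 0], "turn": 0}
    - {"claw": 0.05, "slide": [0.006, 0, 0], "turn": 0}

```text
clock: 16.85
tool_pos: [0.6018, -0.2491, -0.0045]
orientation: [[0.001, 0.258, 0.966], [-0.001, 0.966, -0.258], [-1.0, -0.0, 0.001]]
force: [-0.4, -0.1, 0.2]
width: 0.05
```

Run:
```python
from h import *
plan([]); s=cam('scene'); u,v=proj(s,s['s']['tool_pos']).astype(int); print(u,v,s['s']['force'])
cv2.imwrite('pics/tg2.png',cv2.resize(s['img'][v-45:v+45,u-75:u+75],None,fx=4,fy=4,interpolation=cv2.INTER_CUBIC)[:,:,::-1])
```

```text
at [ 0.6018 -0.2491 -0.0045] a 75.06 q1,q6 [ -27.7 -102.8] tilt 0.08 t 16.85
291 307 [-0.41024866 -0.06511573  0.2172373 ]
```

View pics/tg2.png

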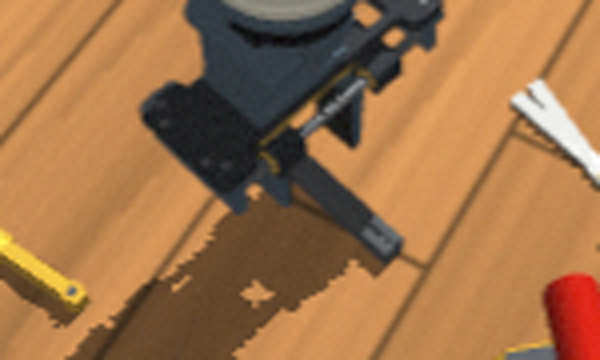

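TCP z reads below the table with no contact, which confirms the bias. The tips at (280,200) and (355,145) are still above the surface. I'll step down, watching the force.

Request:
servo_tool:
  moves:
    - {"claw": 0.05, "slide": [0.003, 0, 0], "turn": 0}
    - {"claw": 0.05, "slide": [0.006, 0, 0], "turn": 0}
    - {"claw": 0.05, "slide": [0.006, 0, 0], "turn": 0}

```text
clock: 17.2
tool_pos: [0.601, -0.2488, -0.0118]
orientation: [[-0.001, 0.258, 0.966], [0.0, 0.966, -0.258], [-1.0, 0.0, -0.001]]
force: [0.1, -0.2, -0.6]
width: 0.0499
```

Request:
servo_tool:
  moves:
    - {"claw": 0.05, "slide": [0.0015, 0, 0], "turn": 0}
    - {"claw": 0.05, "slide": [0.003, 0, 0], "turn": 0}
    - {"claw": 0.05, "slide": [0.003, 0, 0], "turn": 0}

```text
clock: 17.5
tool_pos: [0.6012, -0.2489, -0.0146]
orientation: [[-0.0, 0.258, 0.966], [0.0, 0.966, -0.258], [-1.0, 0.0, -0.0]]
force: [-0.2, 0.4, 0.4]
width: 0.0499
```

Request:
servo_tool:
  moves:
    - {"claw": 0.05, "slide": [0.002, 0, 0], "turn": 0}
    - {"claw": 0.01, "slide": [0.002, 0, 0], "turn": 0}
    - {"claw": 0.005, "slide": [0.002, 0, 0], "turn": 0}
    - {"claw": 0.005, "slide": [0.002, 0, 0], "turn": 0}
    - {"claw": 0.005, "slide": [0.002, 0, 0], "turn": 0}

```text
clock: 18.0
tool_pos: [0.6013, -0.2489, -0.0163]
orientation: [[0.0, 0.258, 0.966], [-0.0, 0.966, -0.258], [-1.0, -0.0, 0.0]]
force: [0.4, 0.0, 0.2]
width: 0.0207
```

Request:
servo_tool:
  moves:
    - {"claw": 0.005, "slide": [0, 0, 0], "turn": 0}
    - {"claw": 0.005, "slide": [0, 0, 0], "turn": 0}
    - {"claw": 0.005, "slide": [0, 0, 0], "turn": 0}

```text
clock: 18.3
tool_pos: [0.6013, -0.2489, -0.0164]
orientation: [[0.0, 0.258, 0.966], [0.0, 0.966, -0.258], [-1.0, 0.0, 0.0]]
force: [0.0, -0.2, -0.0]
width: 0.0055
```

It closed on air again, so the tips end 30–38 mm behind the reported TCP. I'll open and go lower.

Request:
servo_tool:
  moves:
    - {"claw": 0.04, "slide": [0, 0, 0], "turn": 0}
    - {"claw": 0.04, "slide": [0, 0, 0], "turn": 0}
    - {"claw": 0.04, "slide": [0, 0, 0], "turn": 0}
    - {"claw": 0.04, "slide": [0, 0, 0], "turn": 0}
    - {"claw": 0.04, "slide": [0, 0, 0], "turn": 0}

```text
clock: 18.8
tool_pos: [0.6013, -0.2489, -0.0164]
orientation: [[0.0, 0.258, 0.966], [-0.0, 0.966, -0.258], [-1.0, 0.0, 0.0]]
force: [0.3, -0.2, 0.1]
width: 0.0396
```

Request:
servo_tool:
  moves:
    - {"claw": 0.04, "slide": [0.003, 0, 0], "turn": 0}
    - {"claw": 0.04, "slide": [0.006, 0, 0], "turn": 0}
    - {"claw": 0.04, "slide": [0.009, 0, 0], "turn": 0}
    - {"claw": 0.04, "slide": [0.0095, 0, 0], "turn": 0}
    - {"claw": 0.04, "slide": [0.0095, 0, 0], "turn": 0}

```text
clock: 19.3
tool_pos: [0.6012, -0.2489, -0.0261]
orientation: [[-0.0, 0.258, 0.966], [0.0, 0.966, -0.258], [-1.0, 0.0, -0.0]]
force: [0.1, -0.0, 0.1]
width: 0.04
```

Request:
servo_tool:
  moves:
    - {"claw": 0.005, "slide": [0, 0, 0], "turn": 0}
    - {"claw": 0.005, "slide": [0, 0, 0], "turn": 0}
    - {"claw": 0.005, "slide": [0, 0, 0], "turn": 0}
    - {"claw": 0.005, "slide": [0, 0, 0], "turn": 0}
    - {"claw": 0.005, "slide": [0, 0, 0], "turn": 0}

```text
clock: 19.8
tool_pos: [0.6013, -0.2489, -0.0258]
orientation: [[0.0, 0.258, 0.966], [-0.0, 0.966, -0.258], [-1.0, 0.0, 0.0]]
force: [-0.1, 1.1, 1.7]
width: 0.0158
```

Gripped at 15.8 mm, matching the 16 mm tongs. I'll take a 3 mm deeper bite for safety, then lift.

Request:
servo_tool:
  moves:
    - {"claw": 0.03, "slide": [0, 0, 0], "turn": 0}
    - {"claw": 0.03, "slide": [0, 0, 0], "turn": 0}
    - {"claw": 0.03, "slide": [0.0015, 0, 0], "turn": 0}
    - {"claw": 0.03, "slide": [0.003, 0, 0], "turn": 0}
    - {"claw": 0.03, "slide": [0.003, 0, 0], "turn": 0}

```text
clock: 20.3
tool_pos: [0.6011, -0.2488, -0.0292]
orientation: [[-0.0, 0.258, 0.966], [0.0, 0.966, -0.258], [-1.0, 0.0, -0.0]]
force: [-0.1, -0.1, 0.1]
width: 0.0301
```

Request:
servo_tool:
  moves:
    - {"claw": 0.005, "slide": [0, 0, 0], "turn": 0}
    - {"claw": 0.005, "slide": [0, 0, 0], "turn": 0}
    - {"claw": 0.005, "slide": [0, 0, 0], "turn": 0}
    - {"claw": 0.005, "slide": [0, 0, 0], "turn": 0}
    - {"claw": 0.005, "slide": [0, 0, 0], "turn": 0}

```text
clock: 20.8
tool_pos: [0.6013, -0.2489, -0.0289]
orientation: [[0.0, 0.258, 0.966], [0.0, 0.966, -0.258], [-1.0, 0.0, 0.0]]
force: [0.8, 0.5, -0.3]
width: 0.0157
```

Request:
servo_tool:
  moves:
    - {"claw": 0.005, "slide": [-0.02, 0, 0], "turn": 0}
    - {"claw": 0.005, "slide": [-0.06, 0, 0], "turn": 0}
    - {"claw": 0.005, "slide": [-0.1, 0, 0], "turn": 0}
    - {"claw": 0.005, "slide": [-0.14, 0, 0], "turn": 0}
    - {"claw": 0.005, "slide": [-0.14, 0, 0], "turn": 0}

```text
clock: 21.3
tool_pos: [0.6041, -0.2503, 0.1168]
orientation: [[0.008, 0.258, 0.966], [-0.004, 0.966, -0.258], [-1.0, -0.002, 0.008]]
force: [0.7, 0.3, -2.7]
width: 0.0157
```

Run:
```python
from h import *
c=np.array([.538,.219]);th=np.radians(3.4); p=c+.028*np.array([np.cos(th),np.sin(th)]); print(p)
plan([(p[0],p[1],.13,3.4,.005)]); print(ctrl.observe()['width'])
```

```text
[0.56595072 0.22066058]
at [ 0.6041 -0.2503  0.1168] a 75.07 q1,q6 [ -27.7 -102.8] tilt 0.49 t 21.3
slide [-0.0044, 0.1484, -0.0527] turn 23.89 claw 0.005 rows 5
slide [-0.0044, 0.1143, -0.1083] turn 23.89 claw 0.005 rows 5
slide [-0.0044, 0.0607, -0.1453] turn 23.89 claw 0.005 rows 5
0.015688471587148544
```

Request:
servo_tool:
  moves:
    - {"claw": 0.005, "slide": [-0.0044, 0.03, -0.01], "turn": 6}
    - {"claw": 0.005, "slide": [-0.0044, 0.07, -0.025], "turn": 12}
    - {"claw": 0.005, "slide": [-0.0044, 0.11, -0.04], "turn": 18}
    - {"claw": 0.005, "slide": [-0.0044, 0.1484, -0.0527], "turn": 23.9}
    - {"claw": 0.005, "slide": [-0.0044, 0.1484, -0.0527], "turn": 23.9}

```text
clock: 21.8
tool_pos: [0.5874, -0.0874, 0.115]
orientation: [[-0.002, 0.628, 0.778], [0.001, 0.778, -0.628], [-1.0, 0.0, -0.002]]
force: [-1.1, -0.8, -0.5]
width: 0.016
```

Request:
servo_tool:
  moves:
    - {"claw": 0.005, "slide": [-0.0044, 0.03, -0.027], "turn": 6}
    - {"claw": 0.005, "slide": [-0.0044, 0.06, -0.054], "turn": 12}
    - {"claw": 0.005, "slide": [-0.0044, 0.09, -0.081], "turn": 18}
    - {"claw": 0.005, "slide": [-0.0044, 0.1143, -0.1083], "turn": 23.9}
    - {"claw": 0.005, "slide": [-0.0044, 0.1143, -0.1083], "turn": 23.9}

```text
clock: 22.3
tool_pos: [0.5748, 0.0685, 0.1194]
orientation: [[-0.001, 0.889, 0.457], [0.001, 0.457, -0.889], [-1.0, -0.001, -0.001]]
force: [0.3, -1.7, -1.4]
width: 0.0158
```

Request:
servo_tool:
  moves:
    - {"claw": 0.005, "slide": [-0.0044, 0.015, -0.036], "turn": 6}
    - {"claw": 0.005, "slide": [-0.0044, 0.03, -0.072], "turn": 12}
    - {"claw": 0.005, "slide": [-0.0044, 0.045, -0.108], "turn": 18}
    - {"claw": 0.005, "slide": [-0.0044, 0.0607, -0.1453], "turn": 23.9}
    - {"claw": 0.005, "slide": [-0.0044, 0.0607, -0.1453], "turn": 23.9}

```text
clock: 22.8
tool_pos: [0.5629, 0.2255, 0.1238]
orientation: [[-0.0, 0.998, 0.058], [0.001, 0.058, -0.998], [-1.0, -0.0, -0.001]]
force: [0.8, -1.4, -0.9]
width: 0.0159
```

Request:
servo_tool:
  moves:
    - {"claw": 0.005, "slide": [0.02, 0, 0], "turn": 0}
    - {"claw": 0.005, "slide": [0.04, 0, 0], "turn": 0}
    - {"claw": 0.005, "slide": [0.04, 0, 0], "turn": 0}

```text
clock: 23.1
tool_pos: [0.5619, 0.2206, 0.0818]
orientation: [[-0.004, 0.998, 0.06], [-0.001, 0.06, -0.998], [-1.0, -0.004, 0.001]]
force: [-0.1, -0.2, -1.3]
width: 0.0155
```

Run:
```python
from h import *
import pickle
plan([]); print(ctrl.observe()['width'],ctrl.observe()['force'])
r=cam('wrist'); pickle.dump(r,open('pl.pkl','wb')); cv2.imwrite('pics/pl.png',cv2.resize(r['img'],(800,500))[:,:,::-1])
```

```text
at [0.5619 0.2206 0.0818] a 3.42 q1,q6 [15.8 12.4] tilt 0.26 t 23.1
0.015474694179935912 [-0.06502708 -0.16397189 -1.34002347]
```

View pics/pl.png

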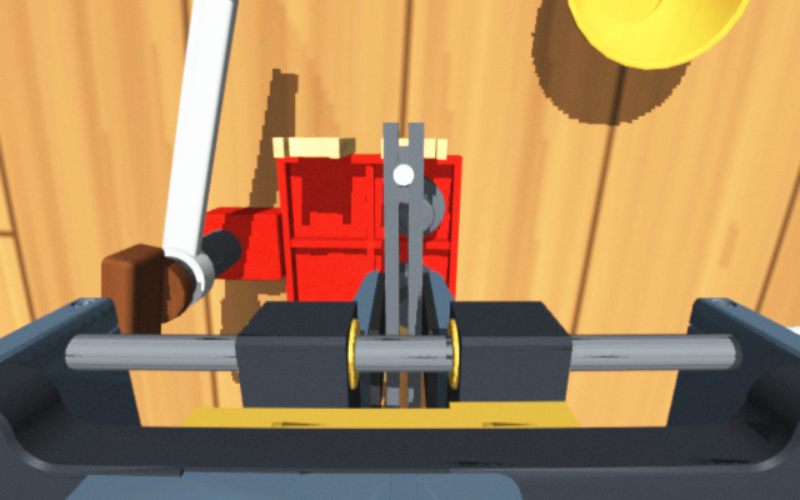

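The tongs are held straight, with legs centred at pixel x 404. The far rest spans 382–448 at row 148. I'll compute the offset and remaining shift.

Run:
```python
from h import *
import pickle
r=pickle.load(open('pl.pkl','rb')); g=lambda u,v,z:onz(r,u/1.25,v/1.25,z)
print('rest+y right L,R', g(381,148,.072),g(448,148,.072)); print('rest+y left', g(273,146,.072),g(355,146,.072))
print('tray corners',g(278,157,.018),g(462,156,.018))
print('tongs end', g(403,123,.1255),'pin',g(403,175,.1255))
h=cv2.cvtColor(r['img'],cv2.COLOR_RGB2HSV); 
for row in range(109,128,3): 
    l=h[row]; xs=np.where((l[:,0]>18)&(l[:,0]<32)&(l[:,2]>200)&(l[:,1]<140))[0]; print(row,xs[xs>200].tolist())
q=pickle.load(open('case2.pkl','rb'))[0]; g2=lambda x,y,z:onz(q,180+x/2,y/2,z)
print('-y rests: left',g2(115,196,.072),g2(195,196,.072),'right',g2(245,196,.072),g2(325,196,.072))
```

```text
rest+y right L,R [0.54636427 0.28954143 0.072     ] [0.58111943 0.2916167  0.072     ]
rest+y left [0.49011359 0.28735445 0.072     ] [0.53283243 0.28976679 0.072     ]
tray corners [0.47593122 0.2781107  0.018     ] [0.59656062 0.28580645 0.018     ]
tongs end [0.5573294  0.30114611 0.1255    ] pin [0.55849428 0.28145934 0.1255    ]
109 [237, 238, 239, 240, 241, 374, 376, 377, 379, 382, 446, 447, 448, 450, 451, 452, 453, 495, 498, 597, 599, 600, 602]
112 [218, 219, 220, 221, 222, 223, 224, 225, 226, 231, 232, 233, 234, 235, 236, 237, 238, 239, 240, 241, 242, 243, 244, 245, 246, 247, 248, 249, 250, 251, 252, 253, 254, 255, 256, 257, 258, 259, 260, 261, 262, 263, 264, 265, 266, 267, 268, 269, 270, 304, 305, 306, 319, 320, 321, 322, 323, 324, 325, 326, 339, 340, 341, 342, 343, 344, 345, 346, 347, 348, 349, 350, 351, 352, 353, 354, 355, 356, 357, 374, 375, 377, 378, 380, 445, 446, 447, 448, 449, 451, 452, 479, 594, 598, 600, 604]
115 [218, 219, 220, 221, 222, 223, 224, 225, 226, 231, 232, 233, 234, 235, 236, 237, 238, 239, 240, 241, 242, 243, 244, 245, 246, 247, 248, 249, 250, 251, 252,
[... 1271 characters left out ...]
227, 232, 233, 234, 235, 236, 237, 238, 239, 240, 241, 242, 243, 244, 245, 246, 247, 248, 249, 250, 251, 252, 253, 254, 255, 256, 257, 258, 259, 260, 261, 262, 263, 264, 265, 266, 267, 268, 269, 270, 271, 305, 306, 339, 340, 341, 342, 343, 344, 345, 346, 347, 349, 350, 351, 352, 353, 354, 355, 356, 372, 373, 374, 375, 378, 379, 380, 387, 442, 444, 445, 449, 450, 451, 452, 492, 493, 591, 592, 593, 594, 595, 596, 598, 599]
127 [353, 354, 355, 374, 380, 383, 392, 440, 443, 445, 446, 447, 448, 450, 452, 473, 491, 492, 590, 591, 592, 606]
-y rests: left [0.49723855 0.15269462 0.072     ] [0.53168861 0.1545489  0.072     ] right [0.55316819 0.15573934 0.072     ] [0.58750877 0.15769711 0.072     ]
```

Run:
```python
from h import *
plan([(.5671,.2225,.060,3.1,.005),(.5671,.2225,.033,3.1,.005)])
```

```text
at [0.5627 0.2209 0.0832] a 3.4 q1,q6 [15.8 12.4] tilt 0.16 t 23.15
slide [0.0232, 0.0045, -0.0014] turn 0.3 claw 0.005 rows 2
slide [0.027, 0.0, 0.0] turn -0.0 claw 0.005 rows 2
```

Request:
servo_tool:
  moves:
    - {"claw": 0.005, "slide": [0, 0.0045, -0.0015], "turn": 0.3}
    - {"claw": 0.005, "slide": [0.01, 0.0045, -0.0015], "turn": 0.3}
    - {"claw": 0.005, "slide": [0.022, 0.0045, -0.0015], "turn": 0.3}
    - {"claw": 0.005, "slide": [0.022, 0.0045, -0.0015], "turn": 0.3}

```text
clock: 23.55
tool_pos: [0.5666, 0.2233, 0.0606]
orientation: [[-0.002, 0.999, 0.054], [-0.001, 0.054, -0.999], [-1.0, -0.003, 0.001]]
force: [-0.1, 0.8, -0.9]
width: 0.0161
```

Request:
servo_tool:
  moves:
    - {"claw": 0.005, "slide": [0.01, 0, 0], "turn": 0}
    - {"claw": 0.005, "slide": [0.018, 0, 0], "turn": 0}
    - {"claw": 0.005, "slide": [0.023, 0, 0], "turn": 0}
    - {"claw": 0.005, "slide": [0.026, 0, 0], "turn": 0}
    - {"claw": 0.005, "slide": [0.026, 0, 0], "turn": 0}

```text
clock: 24.05
tool_pos: [0.5675, 0.2237, 0.0359]
orientation: [[-0.001, 0.999, 0.054], [-0.0, 0.054, -0.999], [-1.0, -0.001, 0.0]]
force: [0.0, -0.0, -0.3]
width: 0.0158
```

Run:
```python
from h import *
plan([(.5671,.2225,.032,3.1,.005)]); s=ctrl.observe(); print(s['width'],s['force'].round(1),s['wrist_torque'].round(2))
```

```text
at [0.5675 0.2237 0.0359] a 3.07 q1,q6 [15.9 12.8] tilt 0.03 t 24.05
slide [0.0039, -0.0005, 0.0012] turn -0.03 claw 0.005 rows 2
0.015803347425734797 [ 0.  -0.  -0.3] [-0.09  0.01 -0.02]
```

Request:
servo_tool:
  moves:
    - {"claw": 0.005, "slide": [0.0015, 0, 0.001], "turn": 0}
    - {"claw": 0.005, "slide": [0.003, 0, 0.001], "turn": 0}
    - {"claw": 0.035, "slide": [0.0035, 0, 0.001], "turn": 0}
    - {"claw": 0.035, "slide": [0.0035, 0, 0.001], "turn": 0}
    - {"claw": 0.035, "slide": [0.0035, 0, 0.001], "turn": 0}

```text
clock: 24.55
tool_pos: [0.5679, 0.2228, 0.033]
orientation: [[0.0, 0.999, 0.054], [0.0, 0.054, -0.999], [-1.0, 0.0, -0.0]]
force: [0.3, 0.4, -0.2]
width: 0.0342
```

Request:
servo_tool:
  moves:
    - {"claw": 0.035, "slide": [0, 0, 0], "turn": 0}
    - {"claw": 0.035, "slide": [-0.01, 0, 0], "turn": 0}
    - {"claw": 0.035, "slide": [-0.04, 0, 0], "turn": 0}
    - {"claw": 0.035, "slide": [-0.09, 0, 0], "turn": 0}
    - {"claw": 0.035, "slide": [-0.09, 0, 0], "turn": 0}

```text
clock: 25.05
tool_pos: [0.5712, 0.2238, 0.1295]
orientation: [[0.009, 0.999, 0.054], [0.003, 0.054, -0.999], [-1.0, 0.009, -0.002]]
force: [1.0, 0.3, 0.2]
width: 0.0348
```

Run:
```python
from h import *
import pickle
r=cam('wrist'); cv2.imwrite('pics/pl2.png',r['img'][:,:,::-1]); pickle.dump(r,open('pl2.pkl','wb'))
h=cv2.cvtColor(r['img'],cv2.COLOR_RGB2HSV)
for z,l in ((.074,''),): 
    for k in (-.08,.08): print('expected tongs end px',proj(r,(.5671-k*.054,.2225+k*.9985,z)).round(1))
# grey strip columns on rows just inside far end
u,v=proj(r,(.5671-.07*.054,.2225+.07,.074)); v=int(v)
for row in (v-6,v,v+6,v+14): xs=np.where((h[row,:,1]<70)&(h[row,:,2]>60)&(h[row,:,2]<190))[0]; xs=xs[(xs>u-30)&(xs<u+30)]; print(row,int(u),xs.tolist())
q=pickle.load(open('tg.pkl','rb'))
E=onz(q,205/1.25,186/1.25,.014);M=onz(q,175/1.25,87/1.25,.014); d=E-M; print('beam mid',M.round(4),'half',np.linalg.norm(d),np.degrees(np.arctan2(d[1],d[0])))
plan([(.50,-.05,.12,45,.05),(.452,-.384,.10,86,.05)])
```

```text
expected tongs end px [317.2 286.6]
expected tongs end px [316.1 104.7]
111 316 [308, 309, 310, 311, 312, 313, 314, 321, 322, 323, 324, 325, 326, 327]
117 316 [308, 309, 310, 311, 312, 313, 314, 315, 316, 317, 318, 319, 320, 321, 322, 323, 324, 325, 326, 327]
123 316 [308, 309, 310, 311, 312, 313, 314, 315, 316, 317, 318, 319, 320, 321, 322, 323, 324, 325, 326, 327]
131 316 [308, 309, 310, 311, 312, 323, 324, 325, 326, 327]
beam mid [ 0.4508 -0.3826  0.014 ] half 0.07370390698820999 -4.702071691343628
at [0.5699 0.2234 0.1267] a 3.07 q1,q6 [15.8 12.7] tilt 0.38 t 25.1
slide [0.0034, -0.0422, 0.1346] turn -20.96 claw 0.05 rows 4
slide [0.0034, -0.0876, 0.1106] turn -20.96 claw 0.05 rows 4
slide [0.01, -0.1351, 0.1011] turn -20.5 claw 0.05 rows 5
slide [0.01, -0.1619, 0.0474] turn -20.5 claw 0.05 rows 5
```

Request:
servo_tool:
  moves:
    - {"claw": 0.04, "slide": [0.0034, -0.0422, 0.1346], "turn": -21}
    - {"claw": 0.04, "slide": [0.0034, -0.0422, 0.1346], "turn": -21}
    - {"claw": 0.04, "slide": [0.0034, -0.0422, 0.1346], "turn": -21}
    - {"claw": 0.04, "slide": [0.0034, -0.0422, 0.1346], "turn": -21}
    - {"claw": 0.04, "slide": [0.0034, -0.0422, 0.1346], "turn": -21}

```text
clock: 25.6
tool_pos: [0.5325, 0.0852, 0.1194]
orientation: [[-0.0, 0.914, 0.405], [0.0, 0.405, -0.914], [-1.0, -0.0, -0.0]]
force: [-0.2, 0.4, -0.6]
width: 0.04
```

Request:
servo_tool:
  moves:
    - {"claw": 0.04, "slide": [0.0034, -0.0876, 0.1106], "turn": -21}
    - {"claw": 0.04, "slide": [0.0034, -0.0876, 0.1106], "turn": -21}
    - {"claw": 0.04, "slide": [0.0034, -0.0876, 0.1106], "turn": -21}
    - {"claw": 0.04, "slide": [0.0034, -0.0876, 0.1106], "turn": -21}
    - {"claw": 0.04, "slide": [0.0034, -0.0876, 0.1106], "turn": -21}

```text
clock: 26.1
tool_pos: [0.4982, -0.0508, 0.116]
orientation: [[0.0, 0.708, 0.706], [0.0, 0.706, -0.708], [-1.0, 0.0, -0.0]]
force: [1.0, 0.0, 0.4]
width: 0.0401
```

Request:
servo_tool:
  moves:
    - {"claw": 0.04, "slide": [0.01, -0.1351, 0.1011], "turn": -20.5}
    - {"claw": 0.04, "slide": [0.01, -0.1351, 0.1011], "turn": -20.5}
    - {"claw": 0.04, "slide": [0.01, -0.1351, 0.1011], "turn": -20.5}
    - {"claw": 0.04, "slide": [0.01, -0.1351, 0.1011], "turn": -20.5}
    - {"claw": 0.04, "slide": [0.01, -0.1351, 0.1011], "turn": -20.5}

```text
clock: 26.6
tool_pos: [0.4751, -0.2199, 0.1057]
orientation: [[0.001, 0.416, 0.909], [-0.001, 0.909, -0.416], [-1.0, -0.0, 0.001]]
force: [0.1, 1.1, -0.0]
width: 0.04
```

Request:
servo_tool:
  moves:
    - {"claw": 0.04, "slide": [0.01, -0.1619, 0.0474], "turn": -20.2}
    - {"claw": 0.04, "slide": [0.01, -0.1619, 0.0474], "turn": -20.2}
    - {"claw": 0.04, "slide": [0.01, -0.1619, 0.0474], "turn": -20.2}
    - {"claw": 0.04, "slide": [0.01, -0.1619, 0.0474], "turn": -20.2}
    - {"claw": 0.04, "slide": [0.01, -0.1619, 0.0474], "turn": -20.2}

```text
clock: 27.1
tool_pos: [0.4516, -0.3866, 0.0956]
orientation: [[0.001, 0.076, 0.997], [-0.001, 0.997, -0.076], [-1.0, -0.001, 0.001]]
force: [1.4, 0.2, 0.6]
width: 0.04
```

Request:
servo_tool:
  moves:
    - {"claw": 0.04, "slide": [0, 0, 0], "turn": 0}

```text
clock: 27.2
tool_pos: [0.4514, -0.3833, 0.0956]
orientation: [[-0.0, 0.075, 0.997], [0.001, 0.997, -0.075], [-1.0, 0.001, -0.0]]
force: [0.0, 1.0, 0.7]
width: 0.0394
```

Run:
```python
from h import *
plan([(.4508,-.3826,.02,85.3,.04)]); r=cam('wrist'); cv2.imwrite('pics/bm.png',r['img'][:,:,::-1]); h=cv2.cvtColor(r['img'],cv2.COLOR_RGB2HSV)
m=((h[...,0]>22)&(h[...,0]<34)&(h[...,1]>185)).astype(np.uint8)
u,v=proj(r,(.4508,-.3826,.014)); print('pred',u,v)
for row in range(95,265,8):
    xs=np.where(m[row,int(u)-40:int(u)+40])[0]+int(u)-40; 
    if len(xs): print(row,xs.min(),xs.max(),len(xs),end=' | ')
for d in(-.08,.08): print(proj(r,(.4508+d*.997,-.3826-d*.08,.014)))
```

```text
at [ 0.4514 -0.3833  0.0956] a 85.73 q1,q6 [ -46.1 -131.9] tilt 0.05 t 27.2
slide [0.0756, 0.0007, -0.0007] turn 0.43 claw 0.04 rows 3
pred 323.1789075138544 192.59332493855908
151 318 318 1 | [323.68735441 102.54082519]
[322.73726307 270.42912166]
```

Run:
```python
from h import *
im=cv2.imread('pics/bm.png'); h=cv2.cvtColor(im,cv2.COLOR_BGR2HSV)
print(h[160,308:340].tolist())
sub=(h[90:215,295:350]); m=((sub[...,0]>=20)&(sub[...,0]<=34)&(sub[...,1]>150)).astype(np.uint8)
for i in range(0,125,7):
    xs=np.where(m[i])[0]+295; print(90+i,(xs.min(),xs.max(),len(xs)) if len(xs) else None,end=' ')
```

```text
[[15, 156, 147], [15, 155, 145], [16, 155, 146], [15, 160, 145], [16, 157, 146], [16, 157, 145], [15, 157, 143], [16, 154, 144], [15, 154, 151], [16, 159, 160], [22, 187, 232], [28, 167, 255], [29, 162, 255], [29, 167, 255], [29, 161, 255], [29, 158, 255], [29, 161, 255], [29, 161, 255], [29, 163, 255], [29, 162, 255], [29, 151, 255], [22, 138, 252], [20, 132, 249], [20, 132, 249], [20, 134, 248], [20, 133, 248], [20, 131, 249], [20, 134, 248], [20, 134, 249], [19, 134, 248], [20, 136, 248], [20, 136, 248]]
90 None 97 None 104 (np.int64(318), np.int64(328), 11) 111 (np.int64(316), np.int64(330), 8) 118 (np.int64(318), np.int64(328), 11) 125 (np.int64(318), np.int64(328), 11) 132 (np.int64(318), np.int64(328), 11) 139 (np.int64(318), np.int64(328), 11) 146 (np.int64(318), np.int64(328), 11) 153 (np.int64(318), np.int64(329), 12) 160 (np.int64(318), np.int64(328), 11) 167 (np.int64(318), np.int64(328), 11) 174 (np.int64(315), np.int64(332), 17) 181 (np.int64(315), np.int64(331), 9) 188 (np.int64(315), np.int64(332), 8) 195 (np.int64(315), np.int64(332), 5) 202 (np.int64(315), np.int64(332), 9) 209 (np.int64(315), np.int64(332), 8)
```

The beam is centred and aligned as predicted: columns 318–328 against a predicted 323, near end at row 103. I'll descend and grip.

Request:
servo_tool:
  moves:
    - {"claw": 0.04, "slide": [0.04, 0.0005, -0.001], "turn": 0}
    - {"claw": 0.04, "slide": [0.08, 0.0005, -0.001], "turn": 0}
    - {"claw": 0.04, "slide": [0.105, 0.0005, -0.001], "turn": 0}
    - {"claw": 0.04, "slide": [0.115, 0.0005, -0.001], "turn": 0}
    - {"claw": 0.04, "slide": [0.115, 0.0005, -0.001], "turn": 0}

```text
clock: 27.75
tool_pos: [0.4496, -0.3825, -0.0196]
orientation: [[-0.001, 0.073, 0.997], [0.001, 0.997, -0.073], [-1.0, 0.001, -0.001]]
force: [0.6, 0.4, -0.2]
width: 0.0404
```

Request:
servo_tool:
  moves:
    - {"claw": 0.04, "slide": [0.003, 0, 0], "turn": 0}
    - {"claw": 0.04, "slide": [0.006, 0, 0], "turn": 0}
    - {"claw": 0.04, "slide": [0.009, 0, 0], "turn": 0}
    - {"claw": 0.04, "slide": [0.0095, 0, 0], "turn": 0}
    - {"claw": 0.04, "slide": [0.0095, 0, 0], "turn": 0}

```text
clock: 28.25
tool_pos: [0.4494, -0.3842, -0.0283]
orientation: [[0.0, 0.074, 0.997], [-0.0, 0.997, -0.074], [-1.0, -0.0, 0.0]]
force: [0.1, 0.2, 0.7]
width: 0.0401
```

Request:
servo_tool:
  moves:
    - {"claw": 0.005, "slide": [0, 0, 0], "turn": 0}
    - {"claw": 0.005, "slide": [0, 0, 0], "turn": 0}
    - {"claw": 0.005, "slide": [0, 0, 0], "turn": 0}
    - {"claw": 0.005, "slide": [0, 0, 0], "turn": 0}
    - {"claw": 0.005, "slide": [0, 0, 0], "turn": 0}

```text
clock: 28.75
tool_pos: [0.4493, -0.3841, -0.0284]
orientation: [[-0.0, 0.074, 0.997], [0.0, 0.997, -0.074], [-1.0, 0.0, -0.0]]
force: [-0.2, 1.2, 2.8]
width: 0.0162
```

Request:
servo_tool:
  moves:
    - {"claw": 0.005, "slide": [-0.02, 0, 0], "turn": 0}
    - {"claw": 0.005, "slide": [-0.06, 0, 0], "turn": 0}
    - {"claw": 0.005, "slide": [-0.1, 0, 0], "turn": 0}
    - {"claw": 0.005, "slide": [-0.145, 0, 0], "turn": 0}
    - {"claw": 0.005, "slide": [-0.145, 0, 0], "turn": 0}

```text
clock: 29.25
tool_pos: [0.4516, -0.3865, 0.1221]
orientation: [[0.006, 0.074, 0.997], [-0.006, 0.997, -0.074], [-1.0, -0.006, 0.006]]
force: [0.8, -0.4, -1.8]
width: 0.0159
```

Request:
servo_tool:
  moves:
    - {"claw": 0.005, "slide": [0, 0, 0], "turn": 0}

```text
clock: 29.35
tool_pos: [0.4496, -0.3844, 0.1172]
orientation: [[0.001, 0.074, 0.997], [-0.001, 0.997, -0.074], [-1.0, -0.001, 0.001]]
force: [0.5, 0.1, -2.0]
width: 0.0158
```

Run:
```python
from h import *
plan([(.50,-.08,.125,45,.005),(.5115,.2195,.13,3.1,.005)]); print(ctrl.observe()['width'],ctrl.observe()['force'])
```

```text
at [ 0.4496 -0.3844  0.1172] a 85.77 q1,q6 [ -46.3 -132.1] tilt 0.11 t 29.35
slide [-0.0039, 0.1537, 0.0139] turn 20.38 claw 0.005 rows 5
slide [-0.0039, 0.1489, -0.0405] turn 20.38 claw 0.005 rows 5
slide [-0.0025, 0.11, -0.1018] turn 20.95 claw 0.005 rows 4
slide [-0.0025, 0.0663, -0.1344] turn 20.95 claw 0.005 rows 4
0.015770190059333618 [ 0.49404502  0.07921719 -1.9927239 ]
```

Request:
servo_tool:
  moves:
    - {"claw": 0.005, "slide": [-0.0039, 0.038, 0.0035], "turn": 5}
    - {"claw": 0.005, "slide": [-0.0039, 0.076, 0.007], "turn": 10}
    - {"claw": 0.005, "slide": [-0.0039, 0.114, 0.01], "turn": 15}
    - {"claw": 0.005, "slide": [-0.0039, 0.1537, 0.0139], "turn": 20.4}
    - {"claw": 0.005, "slide": [-0.0039, 0.1537, 0.0139], "turn": 20.4}

```text
clock: 29.85
tool_pos: [0.4734, -0.2271, 0.1187]
orientation: [[-0.003, 0.418, 0.908], [0.003, 0.908, -0.418], [-1.0, 0.001, -0.004]]
force: [-1.1, -0.9, -1.2]
width: 0.0159
```

Request:
servo_tool:
  moves:
    - {"claw": 0.005, "slide": [-0.0039, 0.037, -0.01], "turn": 5}
    - {"claw": 0.005, "slide": [-0.0039, 0.074, -0.02], "turn": 10}
    - {"claw": 0.005, "slide": [-0.0039, 0.111, -0.03], "turn": 15}
    - {"claw": 0.005, "slide": [-0.0039, 0.1489, -0.0405], "turn": 20.4}
    - {"claw": 0.005, "slide": [-0.0039, 0.1489, -0.0405], "turn": 20.4}

```text
clock: 30.35
tool_pos: [0.499, -0.0759, 0.1229]
orientation: [[-0.003, 0.708, 0.706], [0.002, 0.706, -0.708], [-1.0, -0.001, -0.003]]
force: [0.1, -0.1, -1.3]
width: 0.0158
```

Request:
servo_tool:
  moves:
    - {"claw": 0.005, "slide": [-0.0025, 0.027, -0.025], "turn": 5}
    - {"claw": 0.005, "slide": [-0.0025, 0.055, -0.05], "turn": 10}
    - {"claw": 0.005, "slide": [-0.0025, 0.082, -0.076], "turn": 15}
    - {"claw": 0.005, "slide": [-0.0025, 0.11, -0.1018], "turn": 21}
    - {"claw": 0.005, "slide": [-0.0025, 0.11, -0.1018], "turn": 21}

```text
clock: 30.85
tool_pos: [0.5049, 0.0732, 0.1255]
orientation: [[-0.002, 0.914, 0.405], [0.001, 0.405, -0.914], [-1.0, -0.002, -0.001]]
force: [-0.2, -0.5, -1.8]
width: 0.0156
```

Request:
servo_tool:
  moves:
    - {"claw": 0.005, "slide": [-0.0025, 0.017, -0.034], "turn": 5}
    - {"claw": 0.005, "slide": [-0.0025, 0.033, -0.067], "turn": 10}
    - {"claw": 0.005, "slide": [-0.0025, 0.05, -0.1], "turn": 15}
    - {"claw": 0.005, "slide": [-0.0025, 0.066, -0.134], "turn": 21}
    - {"claw": 0.005, "slide": [-0.0025, 0.066, -0.134], "turn": 21}

```text
clock: 31.35
tool_pos: [0.5114, 0.2221, 0.128]
orientation: [[-0.001, 0.999, 0.051], [0.0, 0.051, -0.999], [-1.0, -0.001, -0.0]]
force: [0.4, 0.1, -1.2]
width: 0.0158
```

Request:
servo_tool:
  moves:
    - {"claw": 0.005, "slide": [0, 0, 0], "turn": 0}

```text
clock: 31.45
tool_pos: [0.5111, 0.219, 0.1281]
orientation: [[-0.002, 0.998, 0.055], [-0.001, 0.055, -0.998], [-1.0, -0.002, 0.001]]
force: [-0.4, -0.4, -2.0]
width: 0.0159
```

Run:
```python
from h import *
import pickle
plan([(.5112,.2205,.06,3.1,.005),(.5112,.2205,.0325,3.1,.005)]); print(ctrl.observe()['width'],ctrl.observe()['force'])
r=cam('wrist'); pickle.dump(r,open('bp.pkl','wb')); im=r['img']; h=cv2.cvtColor(im,cv2.COLOR_RGB2HSV)
# beam yaw in hand: columns of brass along rows
z=r['s']['tool_pos'][2]+.036+.007
for row in range(70,200,10):
    xs=np.where((h[row,260:380,0]>=25)&(h[row,260:380,0]<=34)&(h[row,260:380,1]>120))[0]+260
    if len(xs): print(row,xs.min(),xs.max(),len(xs),end=' | ')
for d in (.08,-.08): print(proj(r,r['s']['tool_pos']+np.array([-d*.054,d,.043])))
cv2.imwrite('pics/bp.png',cv2.resize(im,(800,500))[:,:,::-1])
```

```text
at [0.5111 0.219  0.1281] a 3.14 q1,q6 [17.1 13.9] tilt 0.12 t 31.45
slide [0.0681, 0.0002, -0.0015] turn 0.04 claw 0.005 rows 3
slide [0.0275, 0.0, 0.0] turn -0.0 claw 0.005 rows 2
0.015896248809242945 [-0.40114583 -0.44869684 -1.98109283]
110 313 332 20 | 120 310 335 14 | 130 314 331 18 | 140 314 331 18 | 150 314 331 18 | 160 314 331 18 | 170 314 331 18 | 180 314 331 18 | 190 314 331 18 | [322.18326181  99.61608228]
[322.16976281 370.15914647]
```

The beam is held straight and its end is where expected. I'll lower it into the other pair of notches.

Request:
servo_tool:
  moves:
    - {"claw": 0.005, "slide": [0.03, 0, -0.0015], "turn": 0}
    - {"claw": 0.005, "slide": [0.055, 0, -0.0015], "turn": 0}
    - {"claw": 0.005, "slide": [0.068, 0, -0.0015], "turn": 0}
    - {"claw": 0.005, "slide": [0.068, 0, -0.0015], "turn": 0}

```text
clock: 31.9
tool_pos: [0.5105, 0.2195, 0.0597]
orientation: [[-0.003, 0.999, 0.051], [-0.001, 0.051, -0.999], [-1.0, -0.003, 0.001]]
force: [-0.4, 0.4, -1.3]
width: 0.0156
```

Request:
servo_tool:
  moves:
    - {"claw": 0.005, "slide": [0.01, 0, 0], "turn": 0}
    - {"claw": 0.005, "slide": [0.017, 0, 0], "turn": 0}
    - {"claw": 0.005, "slide": [0.022, 0, 0], "turn": 0}
    - {"claw": 0.005, "slide": [0.024, 0, 0], "turn": 0}
    - {"claw": 0.005, "slide": [0.024, 0, 0], "turn": 0}

```text
clock: 32.4
tool_pos: [0.5115, 0.2209, 0.0373]
orientation: [[-0.0, 0.999, 0.052], [-0.0, 0.052, -0.999], [-1.0, -0.0, 0.0]]
force: [0.0, -0.3, -1.3]
width: 0.0157
```

Run:
```python
from h import *
plan([(.5112,.2205,.032,3.1,.005)]); s=ctrl.observe(); print(s['width'],s['force'].round(1),s['wrist_torque'].round(2))
```

```text
at [0.5115 0.2209 0.0373] a 2.98 q1,q6 [17.2 14.2] tilt 0.01 t 32.4
slide [0.0053, -0.0003, 0.0004] turn -0.12 claw 0.005 rows 2
0.01571824275539502 [ 0.  -0.3 -1.3] [-0.07  0.03 -0.06]
```

Request:
servo_tool:
  moves:
    - {"claw": 0.005, "slide": [0.002, 0, 0], "turn": 0}
    - {"claw": 0.005, "slide": [0.0045, 0, 0], "turn": 0}
    - {"claw": 0.035, "slide": [0.005, 0, 0], "turn": 0}
    - {"claw": 0.035, "slide": [0.005, 0, 0], "turn": 0}
    - {"claw": 0.035, "slide": [0.005, 0, 0], "turn": 0}

```text
clock: 32.9
tool_pos: [0.5116, 0.2209, 0.0324]
orientation: [[0.0, 0.999, 0.052], [0.0, 0.052, -0.999], [-1.0, 0.0, -0.0]]
force: [-0.2, 0.5, 0.1]
width: 0.0344
```

Request:
servo_tool:
  moves:
    - {"claw": 0.035, "slide": [0, 0, 0], "turn": 0}
    - {"claw": 0.035, "slide": [-0.01, 0, 0], "turn": 0}
    - {"claw": 0.035, "slide": [-0.04, 0, 0], "turn": 0}
    - {"claw": 0.035, "slide": [-0.09, 0, 0], "turn": 0}
    - {"claw": 0.035, "slide": [-0.12, 0, 0], "turn": 0}

```text
clock: 33.4
tool_pos: [0.5122, 0.2211, 0.1561]
orientation: [[0.003, 0.999, 0.052], [0.001, 0.052, -0.999], [-1.0, 0.003, -0.001]]
force: [0.4, -0.0, -0.3]
width: 0.0351
```

Request:
servo_tool:
  moves:
    - {"claw": 0.035, "slide": [0, 0, 0.05], "turn": 0}
    - {"claw": 0.035, "slide": [0, 0, 0.1], "turn": 0}
    - {"claw": 0.035, "slide": [0, 0, 0.11], "turn": 0}
    - {"claw": 0.035, "slide": [0, 0, 0.11], "turn": 0}

```text
clock: 33.8
tool_pos: [0.5173, 0.1096, 0.1531]
orientation: [[0.001, 0.999, 0.049], [-0.0, 0.049, -0.999], [-1.0, 0.001, 0.0]]
force: [0.4, 0.4, 0.7]
width: 0.0346
```

Run:
```python
from h import *
import pickle
plan([]); r=cam('wrist'); s=cam('scene'); t=cam('top'); pickle.dump((r,s,t),open('chk.pkl','wb'))
a=cv2.resize(r['img'],(640,400)); b=cv2.resize(s['img'][125:225,290:420],(247,190),interpolation=cv2.INTER_CUBIC); c=cv2.resize(t['img'][140:240,170:320],(285,190),interpolation=cv2.INTER_CUBIC)
cv2.imwrite('pics/chk.png',np.vstack([a,np.hstack([b,c,np.zeros((190,108,3),np.uint8)])])[:,:,::-1])
```

```text
at [0.5173 0.1096 0.1531] a 2.81 q1,q6 [5.5 2.7] tilt 0.03 t 33.8
```

View pics/chk.png

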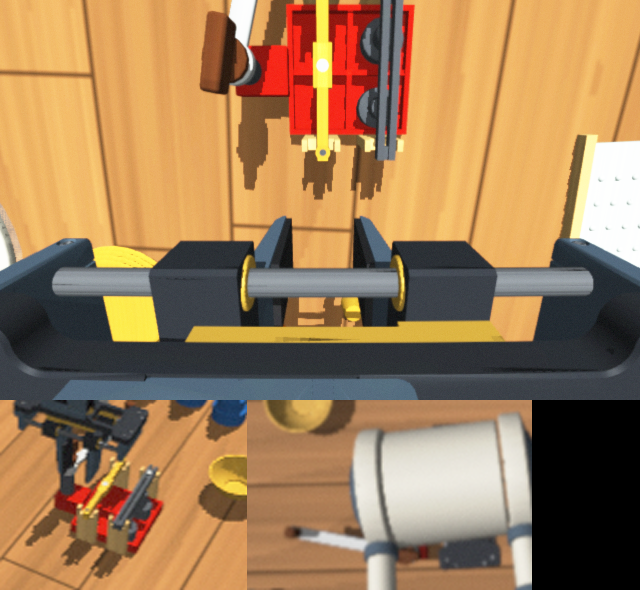

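Both tools lie in their rests: beam ends in the notch at (322,152), tongs at (386,155). Next is the bar. I'll locate the handle and check the tools' centring numerically.

Run:
```python
from h import *
import pickle
r,s,t=pickle.load(open('chk.pkl','rb')); t0=pickle.load(open('top0.pkl','rb'))
c=np.array([.5391,.2213]); th=np.radians(3.0); R=np.array([[np.cos(th),-np.sin(th)],[np.sin(th),np.cos(th)]])
for n,p in (('beam -y end',(322.5,159)),('tongs -y end',(387,159))): print(n,((R.T@(onz(r,*p,.073)[:2]-c))*1000).round(1))
P=c+R@np.array([-.098,0]); print('pivot',P)
for k,img in (('t0',t0),('now',t)):
    h=cv2.cvtColor(img['img'],cv2.COLOR_RGB2HSV); u,v=193,208; sub=img['img'][195:222,180:210]; hs=h[195:222,180:210]
    m=((hs[...,2]<110)).astype(np.uint8); n,l,st,ce=cv2.connectedComponentsWithStats(m)
    for i in range(1,n):
        if st[i,4]>10:
            uv=ce[i]+[180,195]; w=onz(img,*uv,.115)[:2]; d=w-P; print(k,st[i],uv,w.round(4),'r',np.linalg.norm(d).round(4),'phi',np.degrees(np.arctan2(d[1],d[0])).round(1))
h=cv2.cvtColor(r['img'],cv2.COLOR_RGB2HSV)
```

```text
beam -y end [-27.2 -78. ]
tongs -y end [ 30.5 -78.2]
pivot [0.44123431 0.21617108]
t0 [12 12  8  5 34] [195.35294118 209.        ] [0.4787 0.3777] r 0.1658 phi 76.9
now [12 12  9  5 35] [195.48571429 209.        ] [0.4787 0.3773] r 0.1655 phi 76.9
```

Run:
```python
from h import *
plan([(.4785,.384,.153,-12.5,.05)])
```

```text
at [0.5172 0.112  0.1526] a 2.99 q1,q6 [5.7 2.7] tilt 0.02 t 33.95
slide [-0.0002, -0.0122, -0.1368] turn 7.75 claw 0.05 rows 4
slide [-0.0002, -0.0305, -0.1339] turn 7.75 claw 0.05 rows 4
```

Request:
servo_tool:
  moves:
    - {"claw": 0.05, "slide": [0, -0.0122, -0.1368], "turn": 7.7}
    - {"claw": 0.05, "slide": [0, -0.0122, -0.1368], "turn": 7.7}
    - {"claw": 0.05, "slide": [0, -0.0122, -0.1368], "turn": 7.7}
    - {"claw": 0.05, "slide": [0, -0.0122, -0.1368], "turn": 7.7}

```text
clock: 34.35
tool_pos: [0.4965, 0.2526, 0.1523]
orientation: [[0.0, 0.997, -0.077], [0.001, -0.077, -0.997], [-1.0, -0.0, -0.001]]
force: [-0.2, -1.4, 0.3]
width: 0.0501
```

Request:
servo_tool:
  moves:
    - {"claw": 0.05, "slide": [0, -0.0305, -0.1339], "turn": 7.7}
    - {"claw": 0.05, "slide": [0, -0.0305, -0.1339], "turn": 7.7}
    - {"claw": 0.05, "slide": [0, -0.0305, -0.1339], "turn": 7.7}
    - {"claw": 0.05, "slide": [0, -0.0305, -0.1339], "turn": 7.7}
    - {"claw": 0.05, "slide": [0, -0.0305, -0.1339], "turn": 7.7}

```text
clock: 34.85
tool_pos: [0.4776, 0.3842, 0.152]
orientation: [[-0.0, 0.977, -0.212], [-0.0, -0.212, -0.977], [-1.0, -0.0, 0.001]]
force: [0.8, 0.3, -0.7]
width: 0.0498
```

Run:
```python
from h import *
import pickle
plan([]); r=cam('wrist'); pickle.dump(r,open('hd.pkl','wb')); cv2.imwrite('pics/hd.png',r['img'][:,:,::-1])
u,v=proj(r,(.4785,.384,.124)); print('pred top',u,v, 'base',proj(r,(.4785,.384,.088)))
h=cv2.cvtColor(r['img'],cv2.COLOR_RGB2HSV)
for row in range(int(v)-40,int(v)+30,5): print(row,[tuple(int(q) for q in h[row,c]) for c in range(int(u)-40,int(u)+41,8)])
```

```text
at [0.4776 0.3842 0.152 ] a -12.27 q1,q6 [33.2 45.5] tilt 0.04 t 34.85
pred top 323.50406580864404 211.73874732642284 base [323.35280649 198.80624178]
171 [(17, 146, 237), (17, 147, 236), (16, 151, 231), (16, 151, 224), (17, 148, 234), (18, 147, 243), (17, 147, 240), (16, 155, 226), (16, 149, 234), (17, 147, 236), (17, 147, 237)]
176 [(17, 146, 237), (18, 146, 238), (16, 148, 233), (16, 155, 222), (16, 149, 233), (18, 145, 241), (18, 142, 242), (15, 148, 229), (17, 148, 235), (16, 144, 236), (17, 145, 237)]
181 [(17, 144, 237), (17, 148, 236), (16, 147, 235), (16, 156, 225), (16, 151, 224), (18, 144, 239), (18, 146, 241), (16, 152, 230), (16, 149, 233), (17, 149, 235), (17, 149, 236)]
186 [(16, 144, 236), (17, 141, 238), (17, 150, 234), (16, 154, 227), (60, 2, 247), (60, 2, 246), (16, 70, 211), (16, 151, 232), (16, 149, 233), (17, 150, 235), (17, 147, 236)]
191 [(17, 147, 236), (17, 149, 234), (17, 145, 236), (16, 150, 230), (20, 15, 206), (11, 172, 107), (18, 12, 212), (17, 149, 234), (17, 152, 233), (17, 149, 235), (17, 150, 234)]
196 [(17, 147, 235), (17, 144, 237), (17, 148, 236)
[... 852 characters left out ...]
 [(17, 146, 242), (18, 145, 237), (17, 145, 237), (17, 145, 235), (75, 2, 249), (53, 7, 146), (18, 38, 120), (16, 153, 229), (16, 151, 216), (16, 150, 233), (17, 144, 237)]
226 [(18, 144, 243), (17, 150, 237), (17, 145, 237), (17, 148, 238), (90, 1, 251), (68, 7, 150), (19, 32, 112), (15, 153, 147), (16, 154, 222), (16, 157, 224), (17, 149, 235)]
231 [(18, 140, 244), (18, 147, 239), (18, 147, 238), (17, 146, 237), (60, 1, 251), (78, 8, 151), (16, 38, 113), (16, 149, 231), (15, 156, 223), (16, 155, 219), (17, 149, 235)]
236 [(18, 143, 243), (18, 147, 239), (17, 147, 239), (18, 148, 236), (75, 2, 251), (75, 2, 251), (18, 24, 157), (14, 158, 145), (15, 152, 228), (16, 152, 216), (16, 148, 232)]
```

Run:
```python
from h import *
import pickle
r=pickle.load(open('hd.pkl','rb')); h=cv2.cvtColor(r['img'],cv2.COLOR_RGB2HSV)
m=((h[...,0]<=13)&(h[...,1]>160)&(h[...,2]<190)).astype(np.uint8)[180:230,290:360]
for i in range(0,50,3):
    xs=np.where(m[i])[0]+290
    if len(xs): print(180+i,xs.min(),xs.max(),end=' | ')
c=onz(r,322,208.5,.124); P=np.array([.44123,.21617]); 
for u in (319,320,321,322,323):
    c=onz(r,u,208.5,.124); d=c[:2]-P; print(u,c.round(4),np.linalg.norm(d).round(4),np.degrees(np.arctan2(d[1],d[0])).round(2))
```

```text
192 317 326 | 195 314 328 | 198 312 330 | 201 311 330 | 204 311 330 | 207 311 332 | 210 310 332 | 213 311 331 | 216 314 328 | 219 321 322 | 319 [0.4757 0.3873 0.124 ] 0.1745 78.61
320 [0.4764 0.3871 0.124 ] 0.1745 78.36
321 [0.4772 0.3869 0.124 ] 0.1745 78.11
322 [0.4779 0.3868 0.124 ] 0.1745 77.86
323 [0.4787 0.3866 0.124 ] 0.1745 77.61
```

The handle top is at (321,208), giving a bar angle of 78° in world and 2–3 mm agreement with the 172 mm radius. I'll lower the open jaws around it as a fork and compute the arc rows.

Request:
servo_tool:
  moves:
    - {"claw": 0.045, "slide": [0.03, 0, 0], "turn": 0}
    - {"claw": 0.045, "slide": [0.06, 0, 0], "turn": 0}
    - {"claw": 0.045, "slide": [0.088, 0, 0], "turn": 0}
    - {"claw": 0.045, "slide": [0.088, 0, 0], "turn": 0}

```text
clock: 35.3
tool_pos: [0.4767, 0.3805, 0.0613]
orientation: [[-0.005, 0.976, -0.216], [-0.003, -0.216, -0.976], [-1.0, -0.004, 0.004]]
force: [-0.1, -1.0, 0.3]
width: 0.0452
```

Request:
servo_tool:
  moves:
    - {"claw": 0.024, "slide": [0, 0, 0], "turn": 0}
    - {"claw": 0.024, "slide": [0, 0, 0], "turn": 0}
    - {"claw": 0.024, "slide": [0, 0, 0], "turn": 0}
    - {"claw": 0.024, "slide": [0, 0, 0], "turn": 0}

```text
clock: 35.7
tool_pos: [0.4791, 0.3832, 0.0654]
orientation: [[0.001, 0.977, -0.215], [0.001, -0.215, -0.977], [-1.0, 0.001, -0.001]]
force: [-0.4, 0.1, -0.7]
width: 0.024
```

```bash
cat >> h.py <<'E'
def arc(P,rad,phis,n=5,z=None):
    """rows (relative to each call's start) for TCP on a circle about P, jaw yaw = phi-90"""
    s=ctrl.observe(); p=np.array(s['tool_pos']); a=yaw(s); plan([])
    for i in range(0,len(phis),n):
        c,si=np.cos(np.radians(a)),np.sin(np.radians(a))
        for f in phis[i:i+n]:
            q=P+rad*np.array([np.cos(np.radians(f)),np.sin(np.radians(f))]); e=q-p[:2]
            print([0,round(c*e[0]+si*e[1],4),round(si*e[0]-c*e[1],4)],'turn',round(a-(f-90),1))
        p=np.append(q,p[2]); a=f-90; print('--')
E
python3 - <<'E'
from h import *
s=ctrl.observe(); print(s['force'].round(1),s['width'])
arc(np.array([.4412,.2162]),.173,[72,66,60,54,48,42,36,30,24,18,14,10,7])
E
```

```text
[-0.4  0.1 -0.7] 0.02401564025253935
at [0.4791 0.3832 0.0654] a -12.44 q1,q6 [33.1 45.5] tilt 0.1 t 35.7
[0, np.float64(0.0158), np.float64(-0.0009)] turn 5.6
[0, np.float64(0.0337), np.float64(0.0018)] turn 11.6
[0, np.float64(0.0512), np.float64(0.0063)] turn 17.6
[0, np.float64(0.0682), np.float64(0.0127)] turn 23.6
[0, np.float64(0.0843), np.float64(0.0208)] turn 29.6
--
[0, np.float64(0.0181), np.float64(0.0009)] turn 6
[0, np.float64(0.036), np.float64(0.0038)] turn 12
[0, np.float64(0.0535), np.float64(0.0085)] turn 18
[0, np.float64(0.0704), np.float64(0.015)] turn 24
[0, np.float64(0.0865), np.float64(0.0232)] turn 30
--
[0, np.float64(0.0121), np.float64(0.0004)] turn 4
[0, np.float64(0.0241), np.float64(0.0017)] turn 8
[0, np.float64(0.033), np.float64(0.0032)] turn 11
--
```

Request:
servo_tool:
  moves:
    - {"claw": 0.024, "slide": [0, 0.0158, -0.0009], "turn": 5.6}
    - {"claw": 0.024, "slide": [0, 0.0337, 0.0018], "turn": 11.6}
    - {"claw": 0.024, "slide": [0, 0.0512, 0.0063], "turn": 17.6}
    - {"claw": 0.024, "slide": [0, 0.0682, 0.0127], "turn": 23.6}
    - {"claw": 0.024, "slide": [0, 0.0843, 0.0208], "turn": 29.6}

```text
clock: 36.2
tool_pos: [0.5572, 0.3444, 0.0649]
orientation: [[0.001, 0.74, -0.673], [0.001, -0.673, -0.74], [-1.0, 0.0, -0.001]]
force: [-0.9, -0.3, 1.0]
width: 0.0241
```

Request:
servo_tool:
  moves:
    - {"claw": 0.024, "slide": [0, 0.0181, 0.0009], "turn": 6}
    - {"claw": 0.024, "slide": [0, 0.036, 0.0038], "turn": 12}
    - {"claw": 0.024, "slide": [0, 0.0535, 0.0085], "turn": 18}
    - {"claw": 0.024, "slide": [0, 0.0704, 0.015], "turn": 24}
    - {"claw": 0.024, "slide": [0, 0.0865, 0.0232], "turn": 30}

```text
clock: 36.7
tool_pos: [0.6058, 0.269, 0.0649]
orientation: [[0.001, 0.304, -0.953], [0.0, -0.953, -0.304], [-1.0, -0.0, -0.001]]
force: [-0.4, 1.0, -0.3]
width: 0.0239
```

Request:
servo_tool:
  moves:
    - {"claw": 0.024, "slide": [0, 0.0121, 0.0004], "turn": 4}
    - {"claw": 0.024, "slide": [0, 0.0241, 0.0017], "turn": 8}
    - {"claw": 0.024, "slide": [0, 0.033, 0.0032], "turn": 11}
    - {"claw": 0.024, "slide": [0, 0.033, 0.0032], "turn": 11}

```text
clock: 37.1
tool_pos: [0.6126, 0.2361, 0.0648]
orientation: [[0.0, 0.119, -0.993], [-0.0, -0.993, -0.119], [-1.0, 0.0, -0.0]]
force: [0.2, -0.9, -0.4]
width: 0.0238
```

Run:
```python
from h import *
s=ctrl.observe(); print(s['force'].round(1),s['width'])
arc(np.array([.4412,.2162]),.173,[5,3.5,2,0.5])
```

```text
[ 0.2 -0.9 -0.4] 0.02379267642651389
at [0.6126 0.2361 0.0648] a -83.15 q1,q6 [15.9 99. ] tilt 0.03 t 37.1
[0, np.float64(0.0049), np.float64(-0.0003)] turn 1.9
[0, np.float64(0.0094), np.float64(-0.0001)] turn 3.4
[0, np.float64(0.0139), np.float64(0.0002)] turn 4.9
[0, np.float64(0.0184), np.float64(0.0006)] turn 6.4
--
```

Request:
servo_tool:
  moves:
    - {"claw": 0.024, "slide": [0, 0.0049, 0], "turn": 1.9}
    - {"claw": 0.024, "slide": [0, 0.0094, 0], "turn": 3.4}
    - {"claw": 0.024, "slide": [0, 0.0094, 0], "turn": 3.4}

```text
clock: 37.4
tool_pos: [0.6134, 0.2274, 0.0644]
orientation: [[0.0, 0.061, -0.998], [-0.0, -0.998, -0.061], [-1.0, 0.0, -0.0]]
force: [-0.4, -0.2, -0.2]
width: 0.024
```

Request:
servo_tool:
  moves:
    - {"claw": 0.024, "slide": [0, 0.0025, 0], "turn": 1}
    - {"claw": 0.024, "slide": [0, 0.005, 0], "turn": 2}
    - {"claw": 0.024, "slide": [0, 0.005, 0], "turn": 2}

```text
clock: 37.7
tool_pos: [0.6137, 0.2227, 0.0644]
orientation: [[-0.0, 0.026, -1.0], [0.0, -1.0, -0.026], [-1.0, -0.0, -0.0]]
force: [-0.5, 0.3, 0.5]
width: 0.024
```

Run:
```python
from h import *
s=ctrl.observe(); print(s['force'].round(1),s['width'])
plan([]); t=cam('top'); r=cam('wrist'); cv2.imwrite('pics/b1.png',r['img'][:,:,::-1]); cv2.imwrite('pics/b1t.png',t['img'][:,:,::-1])
h=cv2.cvtColor(r['img'],cv2.COLOR_RGB2HSV); m=((h[...,0]<=13)&(h[...,1]>160)&(h[...,2]<190)).astype(np.uint8)[180:235,295:350]
for i in range(0,55,5):
    xs=np.where(m[i])[0]+295
    if len(xs): print(180+i,xs.min(),xs.max(),end=' | ')
```

```text
[-0.5  0.3  0.5] 0.024001296871377163
at [0.6137 0.2227 0.0644] a -88.49 q1,q6 [ 14.7 103.2] tilt 0.02 t 37.7
215 302 349 | 220 301 344 | 225 301 344 | 230 302 344 |
```

Run:
```python
import cv2,numpy as np
im=cv2.imread('pics/b1.png'); h=cv2.cvtColor(im,cv2.COLOR_BGR2HSV)
m=((h[...,0]<=14)&(h[...,1]>150)&(h[...,2]<200))
for i in range(196,280,6):
    xs=np.where(m[i])[0]; xs=xs[(xs>260)&(xs<390)]
    if len(xs): print(i,[ (int(g[0]),int(g[-1])) for g in np.split(xs,np.where(np.diff(xs)>1)[0]+1) if len(g)>2])
# bar strip (white/grey) above/below
for i in range(100,240,12): 
    l=h[i,240:400]; print(i,''.join('w' if (p[1]<40 and p[2]>150) else 'g' if p[1]<70 else 'y' if 26<=p[0]<=34 else 'r' if (p[0]<6 or p[0]>172) else 'b' if p[0]<=14 and p[2]<200 else '.' for p in l))
```

```text
202 [(387, 389)]
208 [(386, 389)]
214 [(365, 389)]
220 [(261, 284), (301, 344), (361, 389)]
226 [(375, 389)]
232 [(261, 268), (314, 321), (369, 389)]
238 [(261, 269), (321, 323), (377, 389)]
244 [(303, 306), (311, 313), (320, 323), (332, 337)]
250 [(313, 318), (320, 322), (328, 330), (332, 336)]
256 [(306, 308), (310, 329), (333, 337)]
262 [(305, 331)]
268 [(335, 338)]
100 ................................................................................................................................................................
112 ................................................................................................................................................................
124 ................................................................................................................................................................
136 ................................................................................................................................................................
148 ................................................................
[... 551 characters left out ...]
.........................b.b.bbbb.bb.bb.
196 .........................................................................................................................................................bb.bbbb
208 ..................................................................................................................................................bbbb.b.....b..
220 .........brrrrrrrrrrrrrrrrrrrrrrrrrrrrrrrrrrrgg.........gggggrrrrrrrrrrrrrrrrrrrrrrrrrrrrrrrrrrrrrrrrrrrrgggggg........grrrrrrrrrrrrrrrrrrrrrrrrrrrrrrrrrb.bbbbb
232 ........rrrrrrrrrrrrrrrrrrrrrrrrrrrrrr.g.............ggggggggrrggwwwggbbbbbbbbbbbbbbbbggwwwgrrrrrrrrrrrrrrgggggggg.........g...grrrrrrrrrrrrrrrrrrrrrrrrr.......
```

The handle sits against the trailing finger at y ≈ 0.225, where the closed stop should be. I'll press on gently to feel the stop.

Request:
servo_tool:
  moves:
    - {"claw": 0.024, "slide": [0, 0.002, 0], "turn": 0}
    - {"claw": 0.024, "slide": [0, 0.002, 0], "turn": 0}

```text
clock: 38.0
tool_pos: [0.6137, 0.2223, 0.0643]
orientation: [[0.0, 0.028, -1.0], [0.003, -1.0, -0.028], [-1.0, -0.002, -0.0]]
force: [-1.3, 14.8, -1.8]
width: 0.024
```

Request:
servo_tool:
  moves:
    - {"claw": 0.024, "slide": [0, 0.002, 0], "turn": 0}
    - {"claw": 0.024, "slide": [0, 0.002, 0], "turn": 0}

```text
clock: 38.2
tool_pos: [0.6138, 0.2222, 0.0643]
orientation: [[0.001, 0.028, -1.0], [0.005, -1.0, -0.028], [-1.0, -0.005, -0.001]]
force: [-1.9, 27.0, -4.6]
width: 0.024
```

Request:
servo_tool:
  moves:
    - {"claw": 0.024, "slide": [0, 0.002, 0], "turn": 0}
    - {"claw": 0.024, "slide": [0, 0.002, 0], "turn": 0}

```text
clock: 38.4
tool_pos: [0.6138, 0.222, 0.0643]
orientation: [[0.001, 0.028, -1.0], [0.007, -1.0, -0.028], [-1.0, -0.007, -0.001]]
force: [-1.6, 41.7, -7.3]
width: 0.0242
```

The stop is felt, with 42 N at the wrist. I'll back off, open and lift.

Request:
servo_tool:
  moves:
    - {"claw": 0.024, "slide": [0, -0.005, 0], "turn": 0}
    - {"claw": 0.036, "slide": [0, -0.008, 0], "turn": 0}
    - {"claw": 0.036, "slide": [0, -0.008, 0], "turn": 0}
    - {"claw": 0.036, "slide": [0, -0.008, 0], "turn": 0}

```text
clock: 38.8
tool_pos: [0.6137, 0.2243, 0.0643]
orientation: [[-0.0, 0.027, -1.0], [-0.0, -1.0, -0.027], [-1.0, 0.0, 0.0]]
force: [-0.5, 0.3, 0.9]
width: 0.0361
```

Request:
servo_tool:
  moves:
    - {"claw": 0.04, "slide": [-0.03, 0, 0], "turn": 0}
    - {"claw": 0.04, "slide": [-0.07, 0, 0], "turn": 0}
    - {"claw": 0.04, "slide": [-0.095, 0, 0], "turn": 0}
    - {"claw": 0.04, "slide": [-0.095, 0, 0], "turn": 0}

```text
clock: 39.2
tool_pos: [0.6158, 0.2247, 0.1633]
orientation: [[0.006, 0.027, -1.0], [0.001, -1.0, -0.027], [-1.0, -0.001, -0.006]]
force: [0.3, 0.5, -0.3]
width: 0.0397
```

Run:
```python
from h import *
print(ctrl.observe()['force'])
plan([(.4412,.2162,.155,-8,.04)])
```

```text
[ 0.31462046  0.52212556 -0.29276239]
at [0.6158 0.2247 0.1633] a -88.46 q1,q6 [ 14.8 103.3] tilt 0.36 t 39.2
slide [0.0028, 0.0013, 0.0583] turn -26.82 claw 0.04 rows 5
slide [0.0028, -0.0252, 0.0526] turn -26.82 claw 0.04 rows 5
slide [0.0028, -0.0462, 0.0356] turn -26.82 claw 0.04 rows 5
```

Request:
servo_tool:
  moves:
    - {"claw": 0.04, "slide": [0.003, 0.001, 0.058], "turn": -26.8}
    - {"claw": 0.04, "slide": [0.003, 0.001, 0.058], "turn": -26.8}
    - {"claw": 0.04, "slide": [0.003, 0.001, 0.058], "turn": -26.8}
    - {"claw": 0.04, "slide": [0.003, 0.001, 0.058], "turn": -26.8}
    - {"claw": 0.04, "slide": [0.003, 0.001, 0.058], "turn": -26.8}

```text
clock: 39.7
tool_pos: [0.5558, 0.2218, 0.1559]
orientation: [[-0.0, 0.472, -0.882], [-0.0, -0.882, -0.472], [-1.0, -0.0, 0.0]]
force: [0.3, 0.8, 0.3]
width: 0.0402
```

Request:
servo_tool:
  moves:
    - {"claw": 0.04, "slide": [0.003, -0.025, 0.053], "turn": -26.8}
    - {"claw": 0.04, "slide": [0.003, -0.025, 0.053], "turn": -26.8}
    - {"claw": 0.04, "slide": [0.003, -0.025, 0.053], "turn": -26.8}
    - {"claw": 0.04, "slide": [0.003, -0.025, 0.053], "turn": -26.8}
    - {"claw": 0.04, "slide": [0.003, -0.025, 0.053], "turn": -26.8}

```text
clock: 40.2
tool_pos: [0.4977, 0.2189, 0.1532]
orientation: [[0.0, 0.817, -0.576], [0.0, -0.576, -0.817], [-1.0, 0.0, -0.0]]
force: [0.3, 0.7, -0.0]
width: 0.04
```

Request:
servo_tool:
  moves:
    - {"claw": 0.04, "slide": [0.003, -0.046, 0.036], "turn": -26.8}
    - {"claw": 0.04, "slide": [0.003, -0.046, 0.036], "turn": -26.8}
    - {"claw": 0.04, "slide": [0.003, -0.046, 0.036], "turn": -26.8}
    - {"claw": 0.04, "slide": [0.003, -0.046, 0.036], "turn": -26.8}
    - {"claw": 0.04, "slide": [0.003, -0.046, 0.036], "turn": -26.8}

```text
clock: 40.7
tool_pos: [0.4395, 0.2157, 0.1503]
orientation: [[0.0, 0.989, -0.146], [0.0, -0.146, -0.989], [-1.0, 0.0, -0.0]]
force: [0.2, 0.6, 0.4]
width: 0.04
```

Run:
```python
from h import *
plan([]); r=cam('wrist'); cv2.imwrite('pics/kn.png',cv2.resize(r['img'],(800,500))[:,:,::-1])
h=cv2.cvtColor(r['img'],cv2.COLOR_RGB2HSV); m=((h[...,0]<=13)&(h[...,1]>150)&(h[...,2]<190)).astype(np.uint8)
for i in range(150,265,6):
    xs=np.where(m[i])[0]; xs=xs[(xs>270)&(xs<380)]
    if len(xs): print(i,xs.min(),xs.max(),end=' | ')
for d in (-.025,.025): print(proj(r,(.4412+d*.136,.2162+d*.99,.134)).round(1))
```

```text
at [0.4395 0.2157 0.1503] a -8.42 q1,q6 [19.1 27.6] tilt 0.02 t 40.7
150 352 379 | 156 364 379 | 162 377 379 | 174 332 378 | 180 316 331 | 186 314 332 | 192 307 339 | 198 303 342 | 204 303 361 | 210 304 379 | 216 308 379 | 222 315 379 | 228 315 350 | 234 314 332 | 240 315 341 | 246 322 322 | 252 322 327 | [324.8 247.4]
[324.2 182.3]
```

View pics/kn.png

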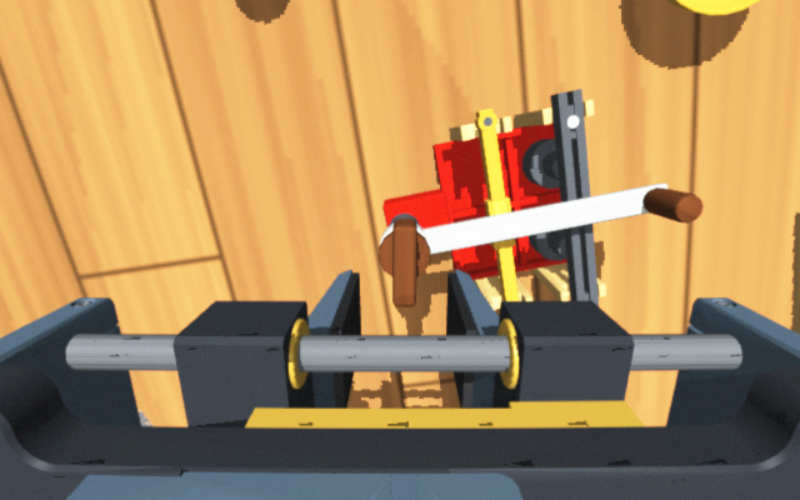

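The picture confirms the bar is closed over both tools, with the handle at (675,205). The knob bar stands vertically between the jaws at (404,260), about 3 mm further from the tool towards the top of the image. Knob yaw is about 81.6°, so the screw is at about 1.77 rad and the full turn needed is about 48° + 28°. I'll lower onto it and grip.

Request:
servo_tool:
  moves:
    - {"claw": 0.04, "slide": [0.02, 0.0005, -0.003], "turn": 0}
    - {"claw": 0.04, "slide": [0.05, 0.0005, -0.003], "turn": 0}
    - {"claw": 0.04, "slide": [0.07, 0.0005, -0.003], "turn": 0}
    - {"claw": 0.04, "slide": [0.076, 0.0005, -0.003], "turn": 0}
    - {"claw": 0.04, "slide": [0.076, 0.0005, -0.003], "turn": 0}

```text
clock: 41.25
tool_pos: [0.4397, 0.2184, 0.0739]
orientation: [[-0.001, 0.99, -0.143], [-0.0, -0.143, -0.99], [-1.0, -0.001, 0.001]]
force: [-0.4, 0.9, 0.4]
width: 0.0401
```

Request:
servo_tool:
  moves:
    - {"claw": 0.005, "slide": [0, 0, 0], "turn": 0}
    - {"claw": 0.005, "slide": [0, 0, 0], "turn": 0}
    - {"claw": 0.005, "slide": [0, 0, 0], "turn": 0}
    - {"claw": 0.005, "slide": [0, 0, 0], "turn": 0}
    - {"claw": 0.005, "slide": [0, 0, 0], "turn": 0}

```text
clock: 41.75
tool_pos: [0.4405, 0.2187, 0.0749]
orientation: [[0.002, 0.99, -0.14], [0.0, -0.14, -0.99], [-1.0, 0.002, -0.001]]
force: [2.3, 0.2, 5.8]
width: 0.0312
```

Run:
```python
from h import *
plan([]); s=ctrl.observe(); print(s['width'],s['force'].round(1),s['wrist_torque'].round(3))
```

```text
at [0.4405 0.2187 0.0749] a -8.04 q1,q6 [19.4 27.5] tilt 0.1 t 41.75
0.031230304396908888 [2.3 0.2 5.8] [-0.264 -0.395  0.011]
```

Width is 31 mm, so the fingertips have closed on the round hub below the knob's grip. I'll open, rise 7 mm and grip again.

Request:
servo_tool:
  moves:
    - {"claw": 0.04, "slide": [0, 0, 0], "turn": 0}
    - {"claw": 0.04, "slide": [0, 0, 0], "turn": 0}
    - {"claw": 0.04, "slide": [-0.004, 0, 0], "turn": 0}
    - {"claw": 0.04, "slide": [-0.007, 0, 0], "turn": 0}
    - {"claw": 0.04, "slide": [-0.007, 0, 0], "turn": 0}

```text
clock: 42.25
tool_pos: [0.4399, 0.2186, 0.0818]
orientation: [[0.0, 0.99, -0.14], [0.0, -0.14, -0.99], [-1.0, 0.0, -0.0]]
force: [-1.0, -0.4, -0.2]
width: 0.0399
```

Request:
servo_tool:
  moves:
    - {"claw": 0.005, "slide": [0, 0, 0], "turn": 0}
    - {"claw": 0.005, "slide": [0, 0, 0], "turn": 0}
    - {"claw": 0.005, "slide": [0, 0, 0], "turn": 0}
    - {"claw": 0.005, "slide": [0, 0, 0], "turn": 0}
    - {"claw": 0.005, "slide": [0, 0, 0], "turn": 0}

```text
clock: 42.75
tool_pos: [0.4404, 0.2185, 0.0814]
orientation: [[0.001, 0.99, -0.14], [0.0, -0.14, -0.99], [-1.0, 0.001, -0.0]]
force: [4.0, -1.7, -2.4]
width: 0.0142
```

Run:
```python
from h import *
plan([]); s=ctrl.observe(); print(s['width'],s['force'].round(1),s['wrist_torque'].round(3))
```

```text
at [0.4404 0.2185 0.0814] a -8.03 q1,q6 [19.4 27.5] tilt 0.05 t 42.75
0.01420649606698465 [ 4.  -1.7 -2.4] [-0.413 -0.711 -0.122]
```

Gripped at 14.2 mm. I'll turn clockwise in stages, watching the torque.

Request:
servo_tool:
  moves:
    - {"claw": 0.005, "slide": [0, 0, 0], "turn": 5}
    - {"claw": 0.005, "slide": [0, 0, 0], "turn": 10}
    - {"claw": 0.005, "slide": [0, 0, 0], "turn": 15}
    - {"claw": 0.005, "slide": [0, 0, 0], "turn": 20}

```text
clock: 43.15
tool_pos: [0.4407, 0.2184, 0.0814]
orientation: [[0.002, 0.881, -0.473], [-0.0, -0.473, -0.881], [-1.0, 0.001, -0.001]]
force: [8.3, -3.4, -6.1]
width: 0.0138
```

```bash
cat > k.py <<'E'
from h import *
s=ctrl.observe(); print('a',yaw(s).round(2),'turned',(-8.03-yaw(s)).round(2),s['tool_pos'].round(4),s['width'].round(4),s['force'].round(1),'T',s['wrist_torque'].round(3))
E
python3 k.py
```

```text
Traceback (most recent call last):
  File "k.py", line 2, in <module>
    s=ctrl.observe(); print('a',yaw(s).round(2),'turned',(-8.03-yaw(s)).round(2),s['tool_pos'].round(4),s['width'].round(4),s['force'].round(1),'T',s['wrist_torque'].round(3))
                                                                                                        ^^^^^^^^^^^^^^^^
AttributeError: 'float' object has no attribute 'round'
```

Request:
servo_tool:
  moves:
    - {"claw": 0.005, "slide": [0, 0, 0], "turn": 5}
    - {"claw": 0.005, "slide": [0, 0, 0], "turn": 10}
    - {"claw": 0.005, "slide": [0, 0, 0], "turn": 15}
    - {"claw": 0.005, "slide": [0, 0, 0], "turn": 20}

```text
clock: 43.55
tool_pos: [0.441, 0.2183, 0.0814]
orientation: [[0.002, 0.666, -0.746], [-0.0, -0.746, -0.666], [-1.0, 0.002, -0.001]]
force: [9.2, -6.3, -5.9]
width: 0.0136
```

```bash
python3 k.py
```

```text
Traceback (most recent call last):
  File "k.py", line 2, in <module>
    s=ctrl.observe(); print('a',yaw(s).round(2),'turned',(-8.03-yaw(s)).round(2),s['tool_pos'].round(4),s['width'].round(4),s['force'].round(1),'T',s['wrist_torque'].round(3))
                                                                                                        ^^^^^^^^^^^^^^^^
AttributeError: 'float' object has no attribute 'round'
```

Request:
servo_tool:
  moves:
    - {"claw": 0.005, "slide": [0, 0, 0], "turn": 2}
    - {"claw": 0.005, "slide": [0, 0, 0], "turn": 4}
    - {"claw": 0.005, "slide": [0, 0, 0], "turn": 4}

```text
clock: 43.85
tool_pos: [0.4411, 0.2182, 0.0814]
orientation: [[0.002, 0.614, -0.789], [-0.0, -0.789, -0.614], [-1.0, 0.002, -0.001]]
force: [8.6, -6.5, -5.6]
width: 0.0139
```

```bash
python3 k.py
```

```text
Traceback (most recent call last):
  File "k.py", line 2, in <module>
    s=ctrl.observe(); print('a',yaw(s).round(2),'turned',(-8.03-yaw(s)).round(2),s['tool_pos'].round(4),s['width'].round(4),s['force'].round(1),'T',s['wrist_torque'].round(3))
                                                                                                        ^^^^^^^^^^^^^^^^
AttributeError: 'float' object has no attribute 'round'
```

```bash
sed -i "s/s\['width'\].round(4)/round(float(s['width']),4)/" k.py; python3 k.py
```

```text
a -52.1 turned 44.07 [0.4411 0.2182 0.0814] 0.0139 [ 8.6 -6.5 -5.6] T [-1.274 -1.596 -0.052]
```

Request:
servo_tool:
  moves:
    - {"claw": 0.005, "slide": [0, 0.0014, 0], "turn": 0}
    - {"claw": 0.005, "slide": [0, 0.0014, 0], "turn": 0}

```text
clock: 44.05
tool_pos: [0.4412, 0.2179, 0.0814]
orientation: [[0.001, 0.615, -0.789], [0.001, -0.789, -0.615], [-1.0, -0.0, -0.001]]
force: [2.6, 5.4, -3.7]
width: 0.0139
```

```bash
python3 k.py
```

```text
a -52.06 turned 44.03 [0.4412 0.2179 0.0814] 0.0139 [ 2.6  5.4 -3.7] T [ 0.779 -0.487 -0.047]
```

Request:
servo_tool:
  moves:
    - {"claw": 0.005, "slide": [0, 0, 0], "turn": 2}
    - {"claw": 0.005, "slide": [0, 0, 0], "turn": 4}
    - {"claw": 0.005, "slide": [0, 0, 0], "turn": 4}

```text
clock: 44.35
tool_pos: [0.4412, 0.2179, 0.0814]
orientation: [[0.001, 0.558, -0.83], [0.001, -0.83, -0.558], [-1.0, -0.0, -0.001]]
force: [4.0, 2.6, -3.1]
width: 0.0139
```

```bash
python3 k.py
```

```text
a -56.11 turned 48.08 [0.4412 0.2179 0.0814] 0.0139 [ 4.   2.6 -3.1] T [ 0.639 -0.645 -0.052]
```

Request:
servo_tool:
  moves:
    - {"claw": 0.005, "slide": [0, 0, 0], "turn": 2}
    - {"claw": 0.005, "slide": [0, 0, 0], "turn": 4}
    - {"claw": 0.005, "slide": [0, 0, 0], "turn": 4}

```text
clock: 44.65
tool_pos: [0.4413, 0.2178, 0.0814]
orientation: [[0.001, 0.498, -0.867], [0.001, -0.867, -0.498], [-1.0, -0.0, -0.001]]
force: [3.8, 2.5, -4.2]
width: 0.0135
```

```bash
python3 k.py
```

```text
a -60.1 turned 52.07 [0.4413 0.2178 0.0814] 0.0135 [ 3.8  2.5 -4.2] T [ 0.501 -0.654  0.033]
```

Request:
servo_tool:
  moves:
    - {"claw": 0.005, "slide": [0, 0, 0], "turn": 1.5}
    - {"claw": 0.005, "slide": [0, 0, 0], "turn": 3}
    - {"claw": 0.005, "slide": [0, 0, 0], "turn": 3}

```text
clock: 44.95
tool_pos: [0.4413, 0.2178, 0.0814]
orientation: [[0.001, 0.453, -0.892], [0.001, -0.892, -0.453], [-1.0, -0.0, -0.001]]
force: [3.8, 2.4, -3.4]
width: 0.0139
```

```bash
python3 k.py
```

```text
a -63.08 turned 55.05 [0.4413 0.2178 0.0814] 0.0139 [ 3.8  2.4 -3.4] T [ 0.4   -0.718  0.068]
```

Request:
servo_tool:
  moves:
    - {"claw": 0.005, "slide": [0, 0, 0], "turn": 1.5}
    - {"claw": 0.005, "slide": [0, 0, 0], "turn": 3}
    - {"claw": 0.005, "slide": [0, 0, 0], "turn": 3}

```text
clock: 45.25
tool_pos: [0.4413, 0.2177, 0.0814]
orientation: [[0.001, 0.405, -0.914], [0.001, -0.914, -0.405], [-1.0, -0.0, -0.001]]
force: [4.9, 3.1, -3.9]
width: 0.0136
```

```bash
python3 k.py
```

```text
a -66.08 turned 58.05 [0.4413 0.2177 0.0814] 0.0136 [ 4.9  3.1 -3.9] T [ 0.331 -0.742  0.038]
```

Request:
servo_tool:
  moves:
    - {"claw": 0.005, "slide": [0, 0, 0], "turn": 1.5}
    - {"claw": 0.005, "slide": [0, 0, 0], "turn": 3}
    - {"claw": 0.005, "slide": [0, 0, 0], "turn": 3}

```text
clock: 45.55
tool_pos: [0.4413, 0.2177, 0.0814]
orientation: [[0.001, 0.357, -0.934], [0.0, -0.934, -0.357], [-1.0, -0.0, -0.001]]
force: [5.4, 1.3, -4.8]
width: 0.0138
```

```bash
python3 k.py
```

```text
a -69.08 turned 61.05 [0.4413 0.2177 0.0814] 0.0138 [ 5.4  1.3 -4.8] T [ 0.197 -0.819 -0.043]
```

Request:
servo_tool:
  moves:
    - {"claw": 0.005, "slide": [0, 0, 0], "turn": 1.5}
    - {"claw": 0.005, "slide": [0, 0, 0], "turn": 3}
    - {"claw": 0.005, "slide": [0, 0, 0], "turn": 3}

```text
clock: 45.85
tool_pos: [0.4414, 0.2176, 0.0814]
orientation: [[0.001, 0.308, -0.952], [0.0, -0.952, -0.308], [-1.0, -0.0, -0.001]]
force: [5.1, 0.2, -4.0]
width: 0.0136
```

```bash
python3 k.py
```

```text
a -72.08 turned 64.05 [0.4414 0.2176 0.0814] 0.0136 [ 5.1  0.2 -4. ] T [ 0.14  -0.857 -0.046]
```

Torque peaks near 55°, which puts the screw's stop at about 47.7°, matching the geometry. The first click's rest is then at about 77°. I'll go on to about 75° in small steps.

Request:
servo_tool:
  moves:
    - {"claw": 0.005, "slide": [0, 0, 0], "turn": 2}
    - {"claw": 0.005, "slide": [0, 0, 0], "turn": 4}
    - {"claw": 0.005, "slide": [0, 0, 0], "turn": 4}

```text
clock: 46.15
tool_pos: [0.4414, 0.2176, 0.0814]
orientation: [[0.001, 0.24, -0.971], [0.0, -0.971, -0.24], [-1.0, -0.0, -0.001]]
force: [4.6, 0.2, -4.1]
width: 0.0136
```

```bash
python3 k.py
```

```text
a -76.11 turned 68.08 [0.4414 0.2176 0.0814] 0.0136 [ 4.6  0.2 -4.1] T [-0.044 -0.874 -0.076]
```

Request:
servo_tool:
  moves:
    - {"claw": 0.005, "slide": [0, 0, 0], "turn": 2}
    - {"claw": 0.005, "slide": [0, 0, 0], "turn": 4}
    - {"claw": 0.005, "slide": [0, 0, 0], "turn": 4}

```text
clock: 46.45
tool_pos: [0.4414, 0.2175, 0.0814]
orientation: [[0.001, 0.172, -0.985], [0.0, -0.985, -0.172], [-1.0, -0.0, -0.001]]
force: [4.8, -1.2, -3.3]
width: 0.0139
```

```bash
python3 k.py
```

```text
a -80.11 turned 72.08 [0.4414 0.2175 0.0814] 0.0139 [ 4.8 -1.2 -3.3] T [-0.153 -0.904 -0.195]
```

Request:
servo_tool:
  moves:
    - {"claw": 0.005, "slide": [0, 0, 0], "turn": 1.5}
    - {"claw": 0.005, "slide": [0, 0, 0], "turn": 3}
    - {"claw": 0.005, "slide": [0, 0, 0], "turn": 3}

```text
clock: 46.75
tool_pos: [0.4414, 0.2175, 0.0814]
orientation: [[0.001, 0.12, -0.993], [0.0, -0.993, -0.12], [-1.0, -0.0, -0.001]]
force: [4.9, -1.4, -4.5]
width: 0.014
```

```bash
python3 k.py
```

```text
a -83.08 turned 75.05 [0.4414 0.2175 0.0814] 0.014 [ 4.9 -1.4 -4.5] T [-0.251 -0.891 -0.109]
```

The torque swung negative and is recovering, so the clutch is past its spring-over near the first detent. I'll let go, rise and check the knob angle.

Request:
servo_tool:
  moves:
    - {"claw": 0.036, "slide": [0, 0, 0], "turn": 0}
    - {"claw": 0.036, "slide": [0, 0, 0], "turn": 0}
    - {"claw": 0.036, "slide": [0, 0, 0], "turn": 0}
    - {"claw": 0.036, "slide": [0, 0, 0], "turn": 0}

```text
clock: 47.15
tool_pos: [0.4404, 0.2174, 0.0813]
orientation: [[-0.0, 0.121, -0.993], [-0.0, -0.993, -0.121], [-1.0, 0.0, 0.0]]
force: [-0.3, 0.0, 0.5]
width: 0.0357
```

Request:
servo_tool:
  moves:
    - {"claw": 0.036, "slide": [-0.02, 0, 0], "turn": 0}
    - {"claw": 0.04, "slide": [-0.05, 0, 0], "turn": 0}
    - {"claw": 0.04, "slide": [-0.075, 0, 0], "turn": 0}
    - {"claw": 0.04, "slide": [-0.075, 0, 0], "turn": 0}
    - {"claw": 0.04, "slide": [-0.075, 0, 0], "turn": 0}

```text
clock: 47.65
tool_pos: [0.4407, 0.2175, 0.1565]
orientation: [[0.001, 0.121, -0.993], [0.0, -0.993, -0.121], [-1.0, -0.0, -0.001]]
force: [0.1, -0.6, -0.4]
width: 0.04
```

```bash
python3 k.py
python3 - <<'E'
from h import *
r=cam('wrist'); cv2.imwrite('pics/kn2.png',r['img'][:,:,::-1]); h=cv2.cvtColor(r['img'],cv2.COLOR_RGB2HSV); m=((h[...,0]<=13)&(h[...,1]>150)&(h[...,2]<190))
for i in range(170,262,5):
    xs=np.where(m[i])[0]; xs=xs[(xs>285)&(xs<360)]
    if len(xs): print(i,xs.min(),xs.max(),end=' | ')
E
```

```text
a -83.03 turned 75.0 [0.4407 0.2175 0.1565] 0.04 [ 0.1 -0.6 -0.4] T [-0.081  0.153 -0.007]
170 345 346 | 175 336 345 | 180 316 344 | 185 315 344 | 190 309 348 | 195 306 342 | 200 303 342 | 205 304 342 | 210 305 341 | 215 307 338 | 220 313 333 | 225 314 330 | 230 314 331 | 235 314 331 | 240 315 330 |
```

The released knob is still aligned with the jaws within about 2°, so click is roughly 0.48–0.52. I'll retreat and make a last numeric check from above.

Request:
servo_tool:
  moves:
    - {"claw": 0.04, "slide": [-0.03, 0.04, 0], "turn": 0}
    - {"claw": 0.04, "slide": [-0.04, 0.08, 0], "turn": 0}
    - {"claw": 0.04, "slide": [-0.04, 0.12, 0], "turn": 0}
    - {"claw": 0.04, "slide": [-0.04, 0.16, 0], "turn": 0}
    - {"claw": 0.04, "slide": [-0.04, 0.2, 0], "turn": 0}

```text
clock: 48.2
tool_pos: [0.4643, 0.0174, 0.1954]
orientation: [[-0.002, 0.121, -0.993], [0.0, -0.993, -0.121], [-1.0, -0.0, 0.002]]
force: [1.1, 0.1, -0.3]
width: 0.0397
```

Request:
servo_tool:
  moves:
    - {"claw": 0.04, "slide": [0, 0.05, 0], "turn": 0}
    - {"claw": 0.04, "slide": [0, 0.1, 0], "turn": 0}
    - {"claw": 0.04, "slide": [0, 0.15, 0], "turn": 0}
    - {"claw": 0.04, "slide": [0, 0.15, 0], "turn": 0}

```text
clock: 48.6
tool_pos: [0.4833, -0.1352, 0.1951]
orientation: [[-0.001, 0.117, -0.993], [-0.001, -0.993, -0.117], [-1.0, 0.001, 0.001]]
force: [1.0, 0.3, 0.6]
width: 0.0401
```

Run:
```python
from h import *
plan([]); t=cam('top'); cv2.imwrite('pics/fin.png',t['img'][:,:,::-1]); h=cv2.cvtColor(t['img'],cv2.COLOR_RGB2HSV); H,S,V=h[...,0],h[...,1],h[...,2]
c=np.array([.5375,.2178]); th=np.radians(3.0); R=np.array([[np.cos(th),-np.sin(th)],[np.sin(th),np.cos(th)]])
def blob(m,z,l):
    q=np.zeros_like(m,np.uint8); q[150:235,200:320]=m[150:235,200:320]; n,lab,st,ce=cv2.connectedComponentsWithStats(q.astype(np.uint8),connectivity=8)
    for i in range(1,n):
        if st[i,4]<12: continue
        ys,xs=np.where(lab==i); (u,v),wh,an=cv2.minAreaRect(np.c_[xs,ys].astype(np.float32)); b=cv2.boxPoints(((u,v),wh,an)); P=np.array([onz(t,*p,z)[:2] for p in b]); e=max(P[1]-P[0],P[2]-P[1],key=np.linalg.norm)
        print(l,st[i,4],'case mm',(1000*R.T@(P.mean(0)-c)).round(0),'len',np.linalg.norm(e).round(3),'ang rel case',((np.degrees(np.arctan2(e[1],e[0]))-3)%180).round(0))
blob((H>=22)&(H<=32)&(S>120)&(V>150),.072,'brass'); blob((S<70)&(V<120),.072,'grey'); blob((S<60)&(V>170),.088,'white'); blob((H<=12)&(S>110)&(V<120)&(V>40),.13,'brown')
```

```text
at [ 0.4833 -0.1352  0.1951] a -83.3 q1,q6 [-22.4  60.9] tilt 0.07 t 48.6
grey 169 case mm [ 27. -40.] len 0.074 ang rel case 86.0
grey 128 case mm [28. 41.] len 0.048 ang rel case 86.0
grey 20 case mm [32. 75.] len 0.012 ang rel case 176.0
white 269 case mm [-5.  4.] len 0.145 ang rel case 0.0
brown 22 case mm [75.  0.] len 0.014 ang rel case 23.0
brown 20 case mm [ 46. -63.] len 0.018 ang rel case 120.0
brown 21 case mm [  8. -19.] len 0.014 ang rel case 176.0
brown 38 case mm [  1. -63.] len 0.022 ang rel case 41.0
brown 36 case mm [ 7. 27.] len 0.035 ang rel case 72.0
brown 16 case mm [-16.  35.] len 0.016 ang rel case 123.0
brown 141 case mm [-67. -45.] len 0.071 ang rel case 4.0
brown 67 case mm [-43.  27.] len 0.034 ang rel case 86.0
brown 105 case mm [-97.   1.] len 0.042 ang rel case 176.0
```

```bash
python3 -c "
from h import *
hand_in()"
```

```text
the job is handed in; nothing more can be done
```

The weight set is packed and the job was handed in at about 49 s on the robot's clock; hand-in gave no verdict.

**What was done**
- Only two iron weights were present. They stand in the two cells on the side away from the pivot post (cell2 and cell3).
- The tongs lie in the rest pair at case x = +28 and the beam in the pair at x = −28.
- The bar was swung over until it pressed on its stop at 42 N wrist force.
- The knob was turned about 75° clockwise past the clutch's torque peak, then released. The other wares were not knowingly touched.

**Last checks**
- **Bar:** the final top view put it 0° from the case axis, with its handle where the closed position should be.
- **Tongs:** the final top view put them at x ≈ 27–28 mm, aligned to about 4°. An earlier close view had put their end within 3 mm across and about 2 mm along.
- **Knob:** the torque fell and turned negative past the peak. The released knob stayed aligned with the jaws, which puts the clutch at about 0.47–0.52 rad.

**Failed or disagreed**
- **Fingertips:** they sit 30–38 mm behind the reported TCP, so the first weight grasp and the first tongs grasp closed on air. The first knob grip closed on the hub below it. All three were redone lower or higher.
- **Beam:** the final top-view colour mask missed it. Its last confirmation is the close view after the bar was closed, before the knob was turned.
- **Knob angle:** a coarse top-view reading differed by about 8° from the close view. I trusted the close view and the torque.

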